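# Pin the swing-out phone tray to its desk bracket

### The arm

A 6-joint arm with a two-finger parallel gripper is mounted at the origin on the work surface. World frame = base frame: x ahead of the robot, y to its left, z up, the work surface at z = 0. Lengths are in mm, angles in rad, forces in N, time in s.
With the tool pointing down it reaches from about 425 to 1125 mm from the base axis. Payload 14.9 kg.
Tool frame: the origin (TCP) lies on the centre line of the jaws, within the pads' length; the fingertips stand 25 mm ahead of it and the grasp point (between the pads) lies 6 mm ahead of it; x points along the fingers, z is the direction in which the jaws open and shut, and the axes are right-handed (so a half turn about x gives the same grasp; the last joint's range is limited). The gripper opens to 91 mm and grips with 3 to 60 N. Pads are 32 mm wide; open, the fingers measure 118 mm over their backs; the gripper's body (76 mm by 178 mm) begins 60 mm behind the grasp point.
Start: joints at [-1.258, 0.379, 1.734, -0, 1.028, -0.033], TCP at [237.261, -658.578, 238.932] pointing down, gripper open.
Joint ranges: [-2.77, 2.77], [-0.74, 2.19], [0, 2.66], [-1.06, 4.2], [0.31, 2.87], [-3.08, 3.08]. Speed limits (rad/s): [1.89, 1.89, 2.39, 3.14, 3.14, 3.14].

### API

Orientations are given as [roll, pitch, yaw] about the fixed x, y, z axes, in that order (R = Rz(yaw) Ry(pitch) Rx(roll)).
In Python, from plant import env gives the robot as it stands.
- The arm moves only by the tool jog_arm, never from a script. Its argument "increments" is a list of rows, each an object with "gripper": the opening, from 0 (shut) to 1 (fully open); "translation": the shift along the tool's x, y, z in m, a list of three; "roll": the turn about the tool's x in degrees. In form: [{"gripper": gripper, "translation": [x, y, z], "roll": roll}, ...]. A call has 1 to 5 rows; each row is the pose to reach, as a shift and turn from the pose commanded when the call began, along the tool's axes at that moment; what a row does not reach only later rows make up. A row lasts 1/8 s, in which the tool goes at most 62.5 mm and 10.7 degrees, less where a joint would pass 70% of its speed; a pose out of reach is approached as far as the arm can. A call with a gripper value outside its range is refused whole. The fingers move at their own pace and stop on an object; the grip force is fixed at half the most. Time passes only in rows, so rows that repeat a pose let the fingers close. It gives the time, the measured TCP pose, the force and the opening at its end, in the units of the state.
- env.observe(): the state, without advancing time (a new reading comes with each control period).
- env.read_camera(name): name is "scene" or "top" or "wrist"; returns a dict with "color" (480x640x3 uint8, red, green, blue), "z_map" (480x640 float32, mm along the optical axis (not along the pixel's ray), 0 where there is no reading), "fx", "fy", "cx", "cy" (pixels), "R" (3x3) and "t" (3): a world point X has camera coordinates R X + t; the wrist camera has in their place "T_tool_cam" (4x4, takes a point from camera to tool coordinates, whose origin is the TCP and whose axes are the tool frame's). Camera axes: x right, y down, z forward; pixel columns grow to the right and rows downward; lengths in mm; the calibration is good to about 2 mm. The wrist camera is an equidistant fisheye: a pixel r from the principal point sees the ray r / f radians off the axis. A picture is of the moment at which its call begins: read the wrist's pose just before it.
- env.hand_in(): hands the job in, once; it reports no verdict.
Trained networks look in a picture, given as the dict that the camera call returned (one of the last four; its "shot" number tells which), for a name from the list of things; names that differ only in an ending like _2 or _b are one class to them, and where a whole thing is asked for, a point or a joint stands for the part that bears it (a point fixed in the world has none). Each returns a list of dicts, best first, with "confidence" (0 to 1); they miss things now and then, are a little off and sometimes report something else, mostly with a low value. They report only what shows in the picture. A call takes as long as a camera call. They do not tell look-alikes from the thing itself.
- env.spot_in(picture, query): "at" ([row, column] in pixels, amid what is visible of it).
The state is a dict: "time_s": time; "joint_positions": joint angles; "joint_vel": joint speeds; "tau": joint torques, N m; "tool_pos": TCP position; "tcp_rot": TCP orientation; "wrist_force": force on the tool from outside, world axes, zero at the start; "wrist_torque": the same for the moment, N m; "grip_width": opening from 0.0 (shut) to 1.0 (fully open).
Only numpy, scipy, OpenCV 4.12 (cv2) and the standard library are available. Lean on these libraries where they do the work, as an engineer would, in place of code of your own. Each camera call takes 0.05 s, during which the arm holds its last target.

### The job

Take the red-knobbed hinge pin from the pen stand, slide the phone tray's arm along its rail until its hidden eye lines up with the bracket's two knuckles, and thread the pin down through them until its collar sits fully home on the bracket, past the spring catch. Feel for the alignment and never force the pin or the tray when the pin has caught. Let go of everything, and leave the other things on the desk where they are.

Things in the scene. Friction and masses are not known exactly. Their poses are not given: they have to be found in the camera images.
- pin_knob (a point): Centre of the red knob (20 mm diameter, 42 mm tall, to be gripped) of the steel hinge pin, 90 g, 99 mm tall, upright in one of the stand's three holes (which one varies). Below the knob a collar, 26 mm diameter, 3 mm thick, its underside 24 mm below this point; below that the shank, 12 mm diameter, 54 mm long. z runs up the pin.
- pin_tip (a point): The lower end of the same pin, on its axis, 78 mm below the knob's centre. The last 4 mm taper from 12 mm to 7 mm diameter. z runs up the pin.
- bracket_hole (a point): Centre of the mouth of the upper knuckle's vertical hole (14 mm diameter) on the flat top of the grey fork bracket, 76 mm above the desk. Top face: 44 mm wide along x, from y = -80 to 22 mm. The tray's arm and rail lie along this point's +y. Upper knuckle 20 mm thick, then a slot for the tray's tongue. Home: collar on this face, pin's tip 54 mm below this point.
- lower_hole (a point): Centre of the mouth of the lower knuckle's hole, in line with and 40 mm below bracket_hole, 14 mm diameter, fixed. A spring catch (two steel balls) in it stops a dropped pin with its collar about 5 to 12 mm above the bracket's top; a press of roughly 8 to 15 N straight down on the knob takes it past and home.
- tray_fin (a point): Centre of the blue upright fin on the tray's arm, to pinch or push: 12 mm thick along y, 30 mm across, top 22.5 mm above this point, arm's top about 23 mm below it. Axes as bracket_hole. It slides with the tray along the rail only; moving it to -y slides the tongue into the fork, against about 3 N friction; it stays where left. Travel 30 mm between end stops.
- stand: Wooden pen stand fixed to the desk, 180 x 70 x 62 mm, origin at the centre of its underside, with three 14 mm holes, 56 mm deep, in a row along its x at -60, 0 and +60 mm. One holds the pin (collar on the wood), the others the markers.
- bracket: The bracket fixed to the desk, with base plate (70 mm wide along x, y = -80 to 320 mm, 8 mm thick) and rail; origin on the desk below bracket_hole, same axes.
- tray: Sliding tray arm with a grey phone tray (100 x 105 mm, rim 54 mm above the desk, y = 195 to 300 mm); origin at desk level, 150 mm in -y from the fin: the 14 mm eye of its tongue lies roughly here, but up to 5 mm to either side along y (adjustable sleeve; differs each time, cannot be seen: find it by feel). Axes as the bracket's.
- tongue (a point): A point on the tongue's upper face, nominally at the eye (really up to 5 mm off along y). The tongue is 15 mm thick, its top 22 mm below bracket_hole. At the start the eye lies 9 to 25 mm short (+y) of the knuckles' axis and solid tongue lies under the upper hole: a pin let go in the upper knuckle stands on it, and drops when the eye arrives.
- marker_a: White marker pen with blue cap, 12 mm diameter, 120 mm tall, upright in the stand, origin at its lower end. Leave alone.
- marker_b: White marker pen with green cap, 12 mm diameter, 120 mm tall, upright in the stand, origin at its lower end. Leave alone.
- mug: White mug, 82 mm diameter, 95 mm tall, origin under its centre. Leave alone.
- mouse: Round blue mouse, 62 mm diameter, 35 mm tall, origin under its centre. Leave alone.
- stapler: Red and black stapler, 38 x 130 x 48 mm, origin under its centre, long along y. Leave alone.
- calculator: Grey calculator, 135 x 90 x 17 mm, origin under its centre, long along x. Leave alone.
- note_pad: Yellow pad of notes, 76 x 76 x 22 mm, origin under its centre. Leave alone.
There are look-alikes about, which are no part of the job. There is more than one size of the part that bears pin_knob; the job needs the smallest.

How it is judged (in metres and radians):
On the way, in this order (a step that is already met when the one before it is completed fails the run):
1. the pin's tip has entered the upper knuckle (more than 5 mm deep) (z of pin_tip in the frame of bracket_hole below -0.005 m and horizontal distance between pin_tip and bracket_hole below 0.005 m).
2. the pin's tip has passed into the eye of the tray's tongue (more than 30 mm below the bracket's top) (z of pin_tip in the frame of bracket_hole below -0.03 m and horizontal distance between pin_tip and bracket_hole below 0.005 m).
At the end, for the whole second after the job is handed in: The pin stands upright (within 0.1 rad) through both knuckles and the tray's eye, its collar within 3 mm of the bracket's top face (tip more than 51 mm below it, within 4 mm of the hole's axis), at rest and released; the other things are where they were (z of pin_tip in the frame of bracket_hole below -0.051 m and horizontal distance between pin_tip and bracket_hole below 0.004 m and angle between the z axis of pin_tip and the z axis of bracket_hole, either way round below 0.1 rad and linear speed of pin below 0.02 m/s); the robot touches nothing.
It fails at once if the pin is forced against the tray's tongue with more than 25 N (contact force between pin and tray above 25 N).
It fails at once if the pin is forced against the bracket with more than 60 N (contact force between pin and bracket above 60 N).
It fails at once if another thing on the desk is moved by more than 30 mm (distance of any of marker_a, marker_b, mug, mouse, stapler, calculator, note_pad from where it was at the start of the episode above 0.03 m).
It also fails if it takes over 61 s, if anything falls off the work surface, if the arm or the gripper's body presses on something with over 40 N, if the wrist force passes 120 N, or if a joint passes its speed limit or range.

## Working session

There is one attempt and no reset: what is moved stays moved. The work goes in short steps, Python scripts to look and compute and a tool call to move; the robot and the scene stay as the last step left them, time stands still between calls to the robot, and variables do not carry over. Pictures are saved under pics/ and viewed, and the job is handed in when it is done.

Besides the shell and the picture viewer there is one more tool, called after "Emit:" as name(argument=value, ...), one argument or row to a line, values as JSON. jog_arm: Moves the arm, as the interface text tells. Its arguments: {"type":"object","properties":{"increments":{"type":"array","items":{"type":"object","properties":{"gripper":{"type":"number"},"translation":{"type":"array","items":{"type":"number"}},"roll":{"type":"number"}}}}},"required":["increments"]}

```bash
ls; mkdir -p pics; cat > h.py <<'E'
import numpy as np, cv2
from plant import env
def px2w(p,r,c,z=None):
    z=p["z_map"][int(r),int(c)] if z is None else z
    X=np.array([(c-p["cx"])/p["fx"]*z,(r-p["cy"])/p["fy"]*z,z])
    return np.array(p["R"]).T@(X-np.array(p["t"]))
def cloud(p):
    z=p["z_map"];r,c=np.mgrid[0:480,0:640]
    X=np.stack([(c-p["cx"])/p["fx"]*z,(r-p["cy"])/p["fy"]*z,z],-1)
    W=(X-np.array(p["t"]))@np.array(p["R"]); W[z==0]=np.nan
    return W
def save(p,n,crop=None,s=1):
    im=p["color"][:,:,::-1]
    if crop: a,b,c,d=crop; im=im[a:b,c:d]
    cv2.imwrite("pics/"+n,cv2.resize(im,None,fx=s,fy=s,interpolation=cv2.INTER_CUBIC))
E
python3 - <<'E'
from h import *
s=env.observe();print({k:np.round(v,3) for k,v in s.items()})
for n in("scene","top"):
    p=env.read_camera(n);save(p,n+"0.png");np.save(n+"_cloud.npy",cloud(p))
    cv2.imwrite(n+"_c.png",p["color"][:,:,::-1])
    print(n,p["shot"],p["fx"],np.round(p["R"],2).tolist(),p["t"])
    for q in["pin_knob","bracket_hole","tray_fin","stand","bracket","tray","marker_a","mug","tongue"]:
        for d in env.spot_in(p,q)[:4]:
            r,c=d["at"];print(q,round(d["confidence"],2),np.round(d["at"]),np.round(px2w(p,r,c)))
E
```

```text
pics
{'time_s': np.float64(0.0), 'joint_positions': array([-1.258,  0.379,  1.735,  0.   ,  1.028, -0.033]), 'joint_vel': array([ 0.,  0.,  0., -0., -0., -0.]), 'tau': array([-0.0000e+00, -7.6372e+01, -4.3437e+01,  6.5000e-02,  4.2000e-02,
       -0.0000e+00]), 'tool_pos': array([ 237.141, -658.223,  238.3  ]), 'tcp_rot': array([3.103, 1.57 , 1.878]), 'wrist_force': array([ 0.224, -0.764, -0.676]), 'wrist_torque': array([-0.057, -0.023,  0.035]), 'grip_width': np.float64(0.999)}
scene 1 605.4355963240722 [[0.79, 0.61, -0.01], [0.52, -0.68, -0.52], [-0.33, 0.41, -0.85]] [-487.86710892 -249.95142594 1560.875038  ]
pin_knob 0.75 [363. 230.] [ 653. -310.  134.]
pin_knob 0.71 [202. 326.] [540. 127.  51.]
pin_knob 0.63 [345. 193.] [ 561. -322.  104.]
pin_knob 0.62 [420. 233.] [ 720. -382.  111.]
bracket_hole 0.94 [230. 300.] [542.  29.  58.]
tray_fin 0.73 [199. 324.] [532. 130.  51.]
stand 0.88 [338. 176.] [ 508. -325.   63.]
bracket 0.93 [230. 299.] [541.  26.  60.]
tray 0.9 [202. 328.] [545. 128.  54.]
tray 0.3 [399. 276.] [ 737. -291.   31.]
marker_a 0.54 [325. 174.] [ 499. -313.   92.]
marker_a 0.48 [306. 155.] [ 439. -307.   91.]
mug 0.83 [331. 336.] [737. -97.   5.]
tongue 0.77 [203. 328.] [544. 127.  49.]
top 2 481.9471758075572 [[0.0, -1.0, 0.01], [-0.99, -0.0, -0.17], [0.17, -0.01, -0.99]] [  34.01947316  592.56086801 1233.52994553]
pin_knob 0.62 [250. 456.] [ 550. -310.   84.]
pin_knob 0.54 [191. 478.] [ 698. -362.  114.]
pin_knob 0.5 [216. 455.] [ 628. -295.  134.]
pin_knob 0.43 [265. 310.] [510.  70.  59.]
bracket_hole 0.63 [264. 310.] [512.  68.  63.]
tray_fin 0.69 [257. 277.] [533. 157.  53.]
tray_fin 0.64 [262. 310.] [519.  70.  61.]
stand 0.83 [274. 453.] [ 488. -304.   61.]
bracket 0.55 [260. 309.] [525.  72.  58.]
tray 0.64 [258. 279.] [529. 151.  53.]
marker_a 0.48 [297. 459.] [ 427. -304.  106.]
mug 0.59 [181. 376.] [ 755. -115.    5.]
tongue 0.96 [259. 280.] [527. 150.  50.]
```

View pics/scene0.png

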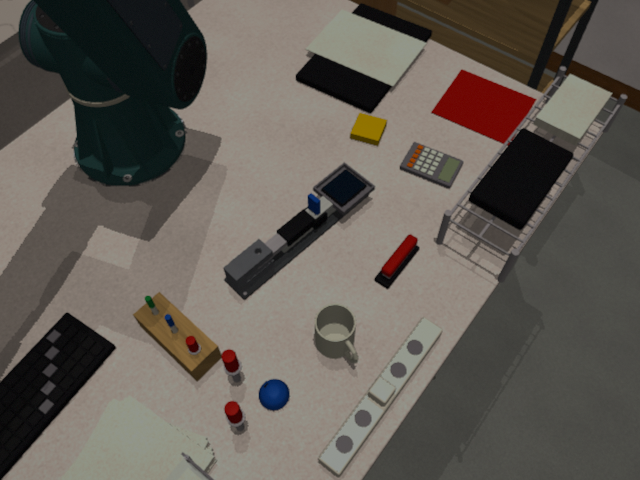

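View pics/top0.png

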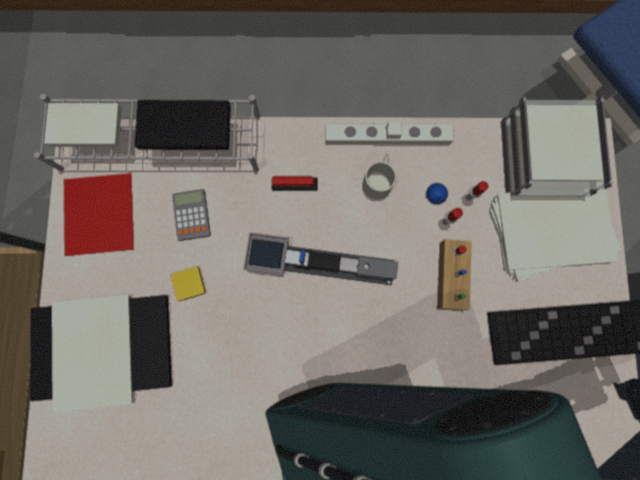

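The scene view shows three red knobs:
- (345,193), in the wooden stand's end hole
- (362,231), standing on the desk
- (413,234), standing on the desk

The pin in the stand fits the description. I'll confirm it in an enlarged crop and measure.

```bash
python3 - <<'E'
import cv2,numpy as np
s=cv2.imread("scene_c.png");t=cv2.imread("top_c.png")
a=cv2.resize(s[280:440,120:260],None,fx=3.5,fy=3.5,interpolation=cv2.INTER_CUBIC)
b=cv2.resize(s[180:300,210:390],None,fx=3,fy=3,interpolation=cv2.INTER_CUBIC)
cv2.imwrite("pics/c1.png",a);cv2.imwrite("pics/c2.png",b)
for n,im in(("scene",s),("top",t)):
    W=np.load(n+"_cloud.npy").reshape(480,640,3)
    hsv=cv2.cvtColor(im,cv2.COLOR_BGR2HSV)
    red=(((hsv[...,0]<8)|(hsv[...,0]>172))&(hsv[...,1]>150)&(hsv[...,2]>60)).astype(np.uint8)
    k,l,st,ce=cv2.connectedComponentsWithStats(red)
    for i in range(1,k):
        if st[i,4]>25:
            w=W[l==i]; top=w[w[:,2]>np.nanmax(w[:,2])-6]
            print(n,"red",ce[i].round(),st[i,4],"zmax",np.nanmax(w[:,2]).round(1),"med",np.nanmedian(w,0).round(1),"topc",np.nanmean(top,0).round(1),"ext",(np.nanpercentile(w,98,0)-np.nanpercentile(w,2,0)).round(1))
    blue=((hsv[...,0]>105)&(hsv[...,0]<128)&(hsv[...,1]>150)&(hsv[...,2]>60)).astype(np.uint8)
    k,l,st,ce=cv2.connectedComponentsWithStats(blue)
    for i in range(1,k):
        if st[i,4]>15:
            w=W[l==i]; top=w[w[:,2]>np.nanmax(w[:,2])-6]
            print(n,"blue",ce[i].round(),st[i,4],"zmax",np.nanmax(w[:,2]).round(1),"med",np.nanmedian(w,0).round(1),"topc",np.nanmean(top,0).round(1))
    # bracket top 76, stand top 62
    x,y,z=W[...,0],W[...,1],W[...,2]
    for nm,m in(("btop",(abs(z-76)<5)&(x>420)&(x<620)&(y>-100)&(y<110)),("stand",(abs(z-62)<5)&(x>380)&(x<620)&(y>-380)&(y<-230))):
        P=W[m][:,:2].astype(np.float32); print(n,nm,len(P),cv2.minAreaRect(P),"z",W[m][:,2].mean())
E
```

```text
scene red [483. 106.] 4165 zmax 10.6 med [6.622e+02 6.584e+02 3.000e-01] topc [663.4 650.    5.8] ext [204.3 183.9  11.7]
scene red [399. 255.] 511 zmax 55.5 med [749.5 115.1  46.3] topc [750.3 112.2  50.8] ext [ 24.4 107.6  11.9]
scene red [190. 340.] 75 zmax 112.2 med [ 552.  -318.2  105.3] topc [ 553.4 -319.2  107.1] ext [37.  17.4 46.2]
scene red [228. 356.] 149 zmax 138.2 med [ 640.9 -302.6  133.1] topc [ 642.3 -302.9  134.2] ext [ 68.3  26.8 130.8]
scene red [231. 408.] 169 zmax 139.3 med [ 710.5 -370.8  133.4] topc [ 711.5 -370.9  134.8] ext [23.7 23.2  9. ]
scene blue [314. 198.] 52 zmax 107.3 med [533.2  89.  103.3] topc [534.   89.  103.8]
scene blue [168. 317.] 26 zmax 128.6 med [ 491.6 -313.9  124.2] topc [ 492.4 -313.8  125.1]
scene blue [274. 394.] 635 zmax 38.7 med [ 725.9 -286.    28.8] topc [ 724.2 -283.3   34.4]
scene btop 379 ((523.0211181640625, -3.6506729125976562), (197.8197021484375, 47.15678787231445), 81.25226593017578) z 74.6348705383968
scene stand 2428 ((492.6068115234375, -313.87225341796875), (70.78357696533203, 184.25677490234375), 85.65863800048828) z 
[... 308 characters left out ...]
-368.4  136. ] ext [20.  21.6 47.8]
top red [456. 213.] 83 zmax 140.1 med [ 634.4 -298.8  134.2] topc [ 636.4 -300.2  136.4] ext [19.8 20.6 38.8]
top red [461. 249.] 51 zmax 111.4 med [ 547.4 -315.5  106.5] topc [ 548.4 -317.6  107.8] ext [15.3 16.  25.3]
top blue [437. 193.] 295 zmax 41.5 med [ 713.4 -278.    30.6] topc [ 718.4 -279.4   37.2]
top blue [302. 256.] 37 zmax 111.7 med [529.9  88.3 105. ] topc [529.4  89.4 108. ]
top btop 275 ((519.9789428710938, -3.8532180786132812), (198.61538696289062, 44.14072799682617), 81.29808044433594) z 76.00382222499782
top stand 1594 ((490.35479736328125, -313.4560546875), (71.99976348876953, 180.97402954101562), 85.48957824707031) z 62.37565785834241
```

View pics/c1.png

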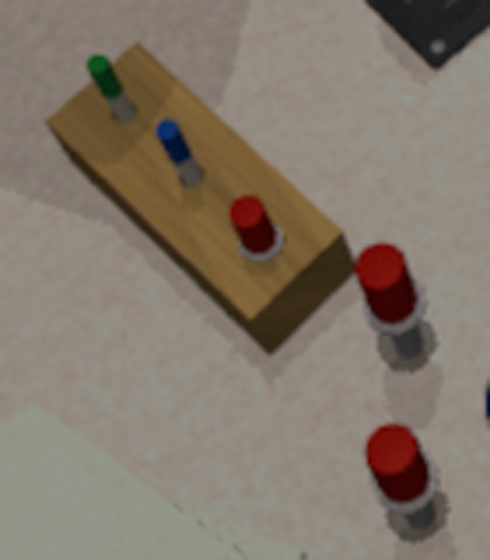

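View pics/c2.png

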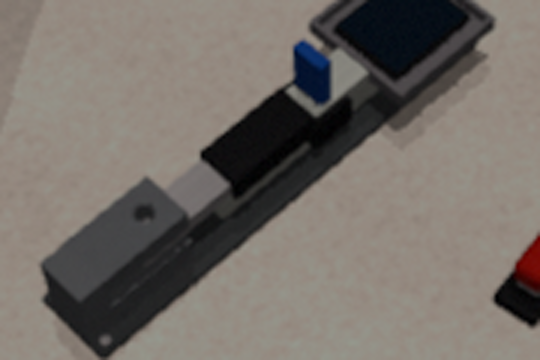

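The crop confirms it. The pin in the stand's end hole has a slimmer knob, about 16–20 mm across, with its top at z≈109 and its collar on the wood. The two on the desk are larger (top at z≈140) and are the look-alikes. Next I'll measure the hole, the fin and the tool axes.

```bash
python3 - <<'E'
from h import *
from scipy.spatial.transform import Rotation as Ro
s=env.observe();print(Ro.from_euler("xyz",s["tcp_rot"]).as_matrix().round(3))
def onplane(p,r,c,Z):
    R=np.array(p["R"]);d=R.T@np.array([(c-p["cx"])/p["fx"],(r-p["cy"])/p["fy"],1]);o=-R.T@np.array(p["t"])
    return o+d*(Z-o[2])/d[2]
for n in("scene","top"):
    p=env.read_camera(n);W=cloud(p)
    g=cv2.cvtColor(p["color"],cv2.COLOR_RGB2GRAY)
    z=W[...,2];x,y=W[...,0],W[...,1]
    m=(abs(z-76)<6)&(x>420)&(x<620)&(y>-110)&(y<35)
    P=W[m][:,:2].astype(np.float32);rc=cv2.minAreaRect(P);print(n,rc,cv2.boxPoints(rc).round(1).tolist())
    q={"scene":(251,258),"top":(267,370)}[n]
    r0,r1,c0,c1=q[0]-25,q[0]+25,q[1]-35,q[1]+35
    save(p,n+"_hole.png",(r0,r1,c0,c1),10)
    sub=g[q[0]-6:q[0]+7,q[1]-8:q[1]+9]; print(sub)
    for rr,cc in[(q[0],q[1])]:print(onplane(p,rr,cc,76).round(1), "per px",(onplane(p,rr,cc+1,76)-onplane(p,rr,cc,76)).round(2),(onplane(p,rr+1,cc,76)-onplane(p,rr,cc,76)).round(2))
E
```

```text
[[-0.     0.941  0.339]
 [ 0.     0.339 -0.941]
 [-1.    -0.    -0.   ]]
scene ((510.476806640625, -82.65222930908203), (58.4141845703125, 47.72311782836914), 82.99463653564453) [[483.20001220703125, -108.69999694824219], [530.5999755859375, -114.5999984741211], [537.7000122070312, -56.599998474121094], [490.3999938964844, -50.79999923706055]]
[[116  85  70  70  70  69  69  69  70  70  70  69  70  70  70  77  96]
 [ 78  69  70  69  70  71  70  70  72  70  69  70  71  70  70  70  77]
 [ 69  69  69  70  70  69  67  66  67  65  66  69  71  71  70  69  69]
 [ 69  70  69  70  68  62  54  51  51  48  54  66  72  71  70  70  70]
 [ 69  69  69  68  62  46  36  30  30  33  42  60  68  70  69  70  69]
 [ 69  69  69  68  57  39  30  32  32  31  35  51  67  71  69  71  70]
 [ 69  69  70  67  53  34  32  32  32  30  33  50  69  71  71  71  72]
 [ 68  69  69  68  58  41  33  35  46  50  41  56  68  71  70  71  71]
 [ 71  70  70  70  66  55  50  56  71  75  61  68  71  72  71  71  71]
 [ 70  71  71  71  71  71  68  73  79  76  70  70  71  73  72  72  70]
 [ 69  71  70  72  71  72  71  72  71  71  7
[... 781 characters left out ...]
 97 117 140 133 120  89  79  91  95  91  94  95  93  92  96  90]
 [ 89  98 129 147 150 143 101  79  90  96  94  91  96  96  92  95  96]
 [ 90  94 120 141 145 141 103  84  92  95  97  93  95  93  92  95  96]
 [ 93  93 103 113 123 123  99  90  94  95  93  92  93  93  93  95  93]
 [ 94  97  92  98 104  99  90  93  92  90  92  92  95  95  91  96  95]
 [ 95  92  96  95  95  93  94  94  93  95  93  92  92  93  92  97 100]
 [ 98  98  93  93  92  95  93  92  92  95  91  96  93  92  93  93  94]
 [ 93  98  96  92  98  91  96  96  95  93  94  96  91  95  88  93  94]
 [ 85  90  93  92  95  92  88  93  95  99  95  94  95  91  94  92  93]]
[504.4 -86.5  76. ] per px [ 0.01 -2.58  0.  ] [-2.59  0.04  0.  ]
```

View pics/top_hole.png

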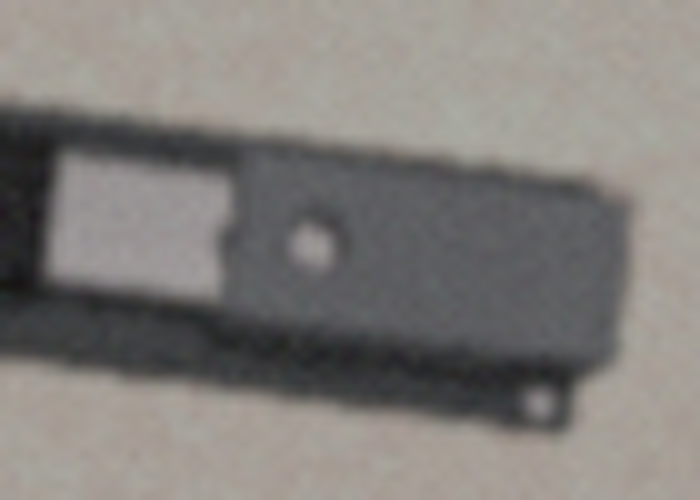

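View pics/scene_hole.png

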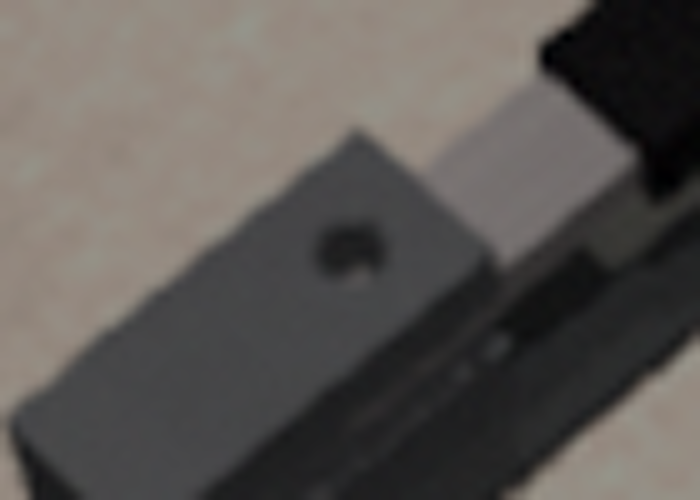

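Emit:
jog_arm(
  increments=[
    {"gripper":1,"translation":[0.03,0.411,-0.2135],"roll":27.3},
    {"gripper":1,"translation":[0.03,0.411,-0.2135],"roll":27.3},
    {"gripper":1,"translation":[0.03,0.411,-0.2135],"roll":27.3},
    {"gripper":1,"translation":[0.03,0.411,-0.2135],"roll":27.3},
    {"gripper":1,"translation":[0.03,0.411,-0.2135],"roll":27.3},
  ],
)

```text
time_s: 1.72
tool_pos: [450.1, -428.0, 218.9]
tcp_rot: [0.973, 1.57, -0.728]
wrist_force: [1.1, -0.1, 0.9]
grip_width: 0.997
```

```bash
cat >> h.py <<'E'
from scipy.spatial.transform import Rotation as Ro
def pose():
    s=env.observe();return np.array(s["tool_pos"]),Ro.from_euler("xyz",s["tcp_rot"]).as_matrix(),s
def to(x,y,z,zdir=None):
    p,R,s=pose();d=R.T@(np.array([x,y,z])-p)
    print("t",round(s["time_s"],2),"pos",p.round(1),"F",np.round(s["wrist_force"],1),"grip",round(float(s["grip_width"]),3),"ztool",R[:,2].round(3),"xtool",R[:,0].round(3),"DELTA m",(d/1000).round(4))
    if zdir is not None:
        a=np.arctan2(zdir@R[:,1],zdir@R[:,2]); print("roll",-np.degrees(a).round(2))
E
python3 - <<'E'
from h import *
to(551,-318,205,np.array([-.13,-.991,0]))
E
```

```text
t 1.73 pos [ 450.1 -428.   218.9] F [ 1.1 -0.1  0.9] grip 0.997 ztool [-0.131 -0.991  0.   ] xtool [ 0. -0. -1.] DELTA m [ 0.0139  0.0857 -0.1222]
roll -0.03
```

Emit:
jog_arm(
  increments=[
    {"gripper":1,"translation":[0.014,0.0857,-0.1222],"roll":0},
    {"gripper":1,"translation":[0.014,0.0857,-0.1222],"roll":0},
    {"gripper":1,"translation":[0.014,0.0857,-0.1222],"roll":0},
    {"gripper":1,"translation":[0.014,0.0857,-0.1222],"roll":0},
  ],
)

```text
time_s: 2.22
tool_pos: [550.6, -318.3, 204.5]
tcp_rot: [-2.169, 1.571, 2.415]
wrist_force: [-0.3, 0.8, 0.5]
grip_width: 1.001
```

```bash
cat >> h.py <<'E'
def wray(p,r,c):
    u,v=(c-p["cx"]),(r-p["cy"]);rr=np.hypot(u,v);th=rr/p["fx"]
    d=np.array([np.sin(th)*u/max(rr,1e-9),np.sin(th)*v/max(rr,1e-9),np.cos(th)])
    T=np.array(p["T_tool_cam"]);return T,d
def wplane(p,P,R,r,c,Z):
    T,d=wray(p,r,c);o=P+R@T[:3,3];d=R@T[:3,:3]@d
    return o+d*(Z-o[2])/d[2]
def wproj(p,P,R,X):
    T=np.array(p["T_tool_cam"]);q=np.linalg.inv(T)@np.r_[R.T@(np.array(X)-P),1];q=q[:3]
    th=np.arctan2(np.hypot(q[0],q[1]),q[2]);ph=np.arctan2(q[1],q[0])
    return p["cy"]+p["fx"]*th*np.sin(ph),p["cx"]+p["fx"]*th*np.cos(ph)
E
python3 - <<'E'
from h import *
to(551,-318,205)
P,R,s=pose();p=env.read_camera("wrist");save(p,"w1.png");print(np.round(p["T_tool_cam"],3),p["fx"],p["cx"],p["cy"])
for d in env.spot_in(p,"pin_knob"):print(d["confidence"],d["at"],wplane(p,P,R,*d["at"],107).round(1))
print("pred knob top",wproj(p,P,R,[551,-318,107]))
E
```

```text
t 2.23 pos [ 550.6 -318.3  204.5] F [-0.3  0.8  0.5] grip 1.001 ztool [-0.128 -0.992 -0.   ] xtool [-0.  0. -1.] DELTA m [-0.0005  0.0003 -0.0004]
[[  -0.      -0.287    0.958 -146.479]
 [  -0.      -0.958   -0.287   80.795]
 [   1.      -0.       0.       1.258]
 [   0.       0.       0.       1.   ]] 371.64829954431775 319.87208693181594 238.43578816304958
0.89 [21.4, 365.7] [ 700.3 -369.   107. ]
0.79 [127.2, 278.4] [ 636.2 -303.5  107. ]
0.75 [237.7, 323.5] [ 558.2 -323.1  107. ]
0.73 [286.8, 26.1] [546.4 -43.6 107. ]
pred knob top (np.float64(248.44555991282775), np.float64(317.5220712701665))
```

View pics/w1.png

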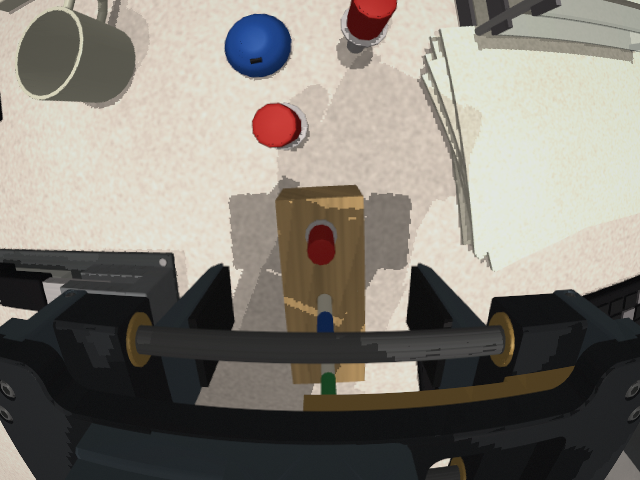

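The wrist view shows the pin's knob at about (row 245, col 321) in the stand, between the jaws' planes. The look-alikes are at (125,277) and (10,370).

```bash
python3 - <<'E'
from h import *
P,R,s=pose();p=env.read_camera("wrist")
save(p,"w1c.png",(200,290,260,380),6)
hsv=cv2.cvtColor(p["color"],cv2.COLOR_RGB2HSV)
red=(((hsv[...,0]<8)|(hsv[...,0]>172))&(hsv[...,1]>150)&(hsv[...,2]>30)).astype(np.uint8)
k,l,st,ce=cv2.connectedComponentsWithStats(red)
for i in range(1,k):
    if st[i,4]>100:
        print(st[i],ce[i].round(1))
        x,y,w,h,_=st[i]
        if 300<ce[i][0]<340: 
            for X in([551,-318,107],[551,-318,65]):print(wproj(p,P,R,X))
            print("top bottom-edge",wplane(p,P,R,y+h,x+w/2,107))
            print(wplane(p,P,R,y+h-w/2*.95,x+w/2,107), wplane(p,P,R,y+h,x,107)-wplane(p,P,R,y+h,x+w,107))
E
```

```text
[ 344    0   49   39 1418] [365.6  16.2]
[ 249  102   49   44 1663] [272.8 123.8]
[305 224  28  40 896] [318.4 243.8]
(np.float64(247.10287289412273), np.float64(315.01801428471134))
(np.float64(230.8304519335514), np.float64(315.66034652477737))
top bottom-edge [ 538.27184913 -319.09315033  107.        ]
[ 548.04052864 -320.38509486  107.        ] [ 2.56289958 19.4924849   0.        ]
```

View pics/w1c.png

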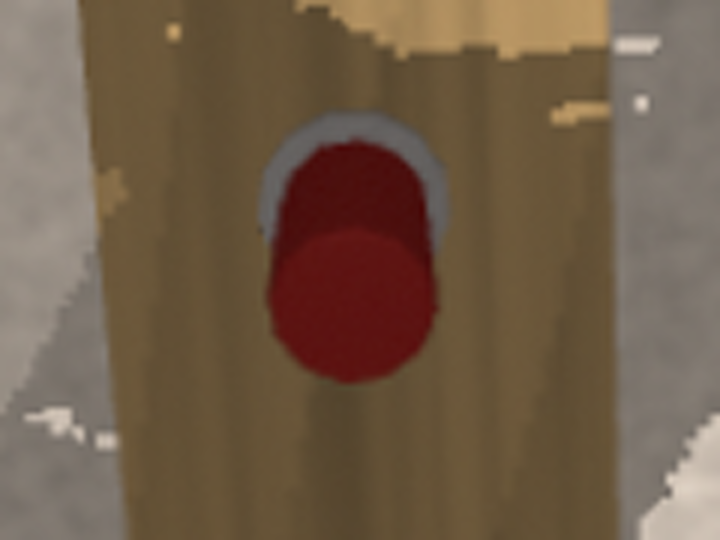

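Knob diameter measures 19.7 mm ✓, at about (549.5,-319.5). I'll descend and grip.

Emit:
jog_arm(
  increments=[
    {"gripper":1,"translation":[0.055,-0.001,0.001],"roll":0},
    {"gripper":1,"translation":[0.106,-0.001,0.001],"roll":0},
    {"gripper":1,"translation":[0.106,-0.001,0.001],"roll":0},
    {"gripper":0.2,"translation":[0.106,-0.001,0.001],"roll":0},
    {"gripper":0,"translation":[0.106,-0.001,0.001],"roll":0},
  ],
)

```text
time_s: 3.0
tool_pos: [549.7, -321.4, 101.2]
tcp_rot: [1.142, 1.568, -0.56]
wrist_force: [0.4, 0.1, 0.3]
grip_width: 0.812
```

Emit:
jog_arm(
  increments=[
    {"gripper":0,"translation":[0,0,0],"roll":0},
    {"gripper":0,"translation":[0,0,0],"roll":0},
    {"gripper":0,"translation":[0,0,0],"roll":0},
    {"gripper":0,"translation":[0,0,0],"roll":0},
  ],
)

```text
time_s: 3.5
tool_pos: [548.7, -320.4, 98.8]
tcp_rot: [0.463, 1.571, -1.238]
wrist_force: [0.0, 1.1, 0.3]
grip_width: 0.374
```

```bash
python3 - <<'E'
from h import *
to(551,-318,205)
print(env.observe()["wrist_torque"])
E
```

```text
t 3.5 pos [ 548.7 -320.4   98.8] F [0.  1.1 0.3] grip 0.374 ztool [-0.13  -0.991  0.   ] xtool [ 0. -0. -1.] DELTA m [-0.1062  0.002  -0.0027]
[-0.00464442  0.03016607 -0.01382894]
```

Emit:
jog_arm(
  increments=[
    {"gripper":0,"translation":[0,0,0],"roll":0},
    {"gripper":0,"translation":[0,0,0],"roll":0},
    {"gripper":0,"translation":[0,0,0],"roll":0},
    {"gripper":0,"translation":[0,0,0],"roll":0},
  ],
)

```text
time_s: 4.0
tool_pos: [548.6, -320.1, 98.7]
tcp_rot: [-2.604, 1.57, 1.978]
wrist_force: [0.8, 5.0, 1.4]
grip_width: 0.215
```

Emit:
jog_arm(
  increments=[
    {"gripper":0,"translation":[-0.01,0,0],"roll":0},
    {"gripper":0,"translation":[-0.04,0,0],"roll":0},
    {"gripper":0,"translation":[-0.09,0,0],"roll":0},
    {"gripper":0,"translation":[-0.11,0,0],"roll":0},
    {"gripper":0,"translation":[-0.11,0,0],"roll":0},
  ],
)

```text
time_s: 4.62
tool_pos: [549.1, -320.9, 210.1]
tcp_rot: [1.056, 1.568, -0.646]
wrist_force: [-0.1, 0.0, -2.0]
grip_width: 0.21
```

```bash
python3 - <<'E'
from h import *
to(509,-77.3,208)
p=env.read_camera("wrist");save(p,"w2.png")
p=env.read_camera("scene");save(p,"s2.png",(260,440,110,320),3.5)
E
```

```text
t 4.62 pos [ 549.1 -320.9  210.1] F [-0.1  0.  -2. ] grip 0.21 ztool [-0.13  -0.991  0.001] xtool [ 0.002 -0.002 -1.   ] DELTA m [ 0.0016 -0.0716 -0.2363]
```

View pics/w2.png

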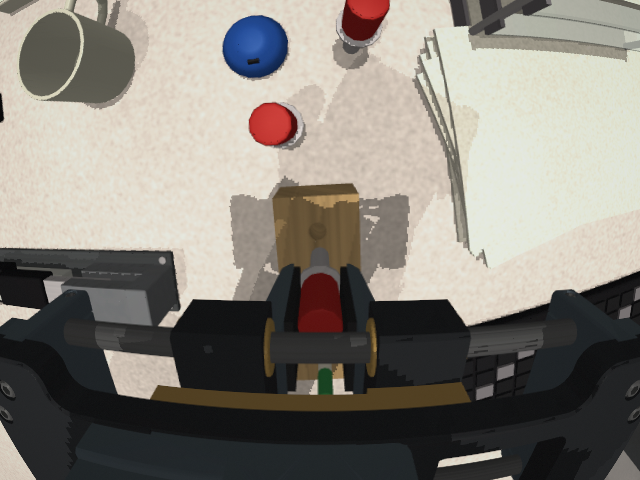

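View pics/s2.png

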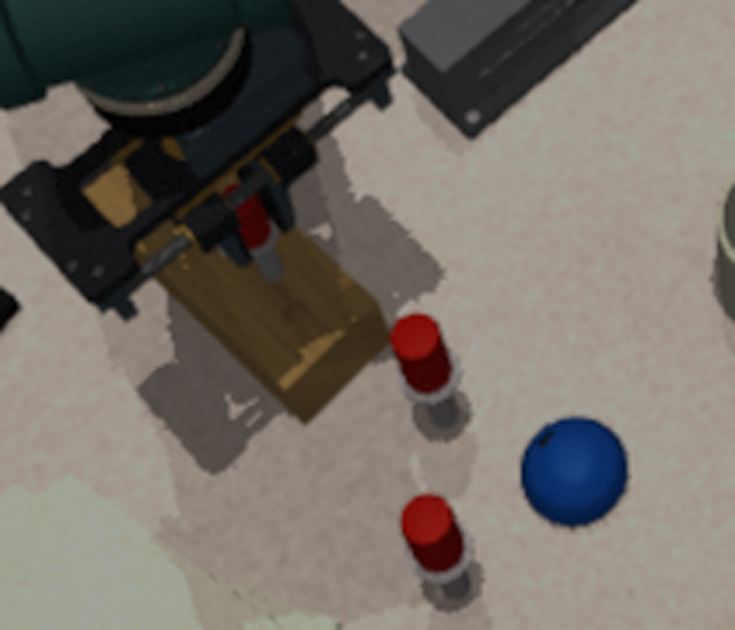

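Grip width is 19.1 mm, so the pin is held upright and both markers are still in the stand. I'll move above the bracket hole.

Emit:
jog_arm(
  increments=[
    {"gripper":0,"translation":[0.003,-0.018,-0.06],"roll":0},
    {"gripper":0,"translation":[0.006,-0.036,-0.12],"roll":0},
    {"gripper":0,"translation":[0.009,-0.054,-0.18],"roll":0},
    {"gripper":0,"translation":[0.01,-0.0716,-0.2363],"roll":0},
    {"gripper":0,"translation":[0.01,-0.0716,-0.2363],"roll":0},
  ],
)

```text
time_s: 5.35
tool_pos: [506.6, -73.7, 196.9]
tcp_rot: [-1.662, 1.567, 2.924]
wrist_force: [0.6, -0.6, -1.7]
grip_width: 0.209
```

Emit:
jog_arm(
  increments=[
    {"gripper":0,"translation":[0,0,0],"roll":0},
    {"gripper":0,"translation":[0,0,0],"roll":0},
  ],
)

```text
time_s: 5.6
tool_pos: [508.5, -77.8, 198.2]
tcp_rot: [-1.48, 1.57, 3.1]
wrist_force: [0.1, 0.3, -1.5]
grip_width: 0.21
```

```bash
python3 - <<'E'
from h import *
to(509,-77.3,200)
P,R,s=pose();p=env.read_camera("wrist");save(p,"w3.png",(180,330,230,410),4.2)
np.savez("w3.npz",P=P,R=R,im=p["color"])
tip=P+R@np.array([90.7,0,0]);print("tip nominal",tip.round(1),"px",np.round(wproj(p,P,R,tip),1))
print("hole nominal px",np.round(wproj(p,P,R,[509,-77.3,76]),1))
E
```

```text
t 5.6 pos [508.5 -77.8 198.2] F [ 0.1  0.3 -1.5] grip 0.21 ztool [-0.132 -0.991  0.   ] xtool [-0.001  0.    -1.   ] DELTA m [-0.0018  0.0004 -0.0005]
tip nominal [508.5 -77.8 107.5] px [252.1 318. ]
hole nominal px [238.1 317.5]
```

View pics/w3.png

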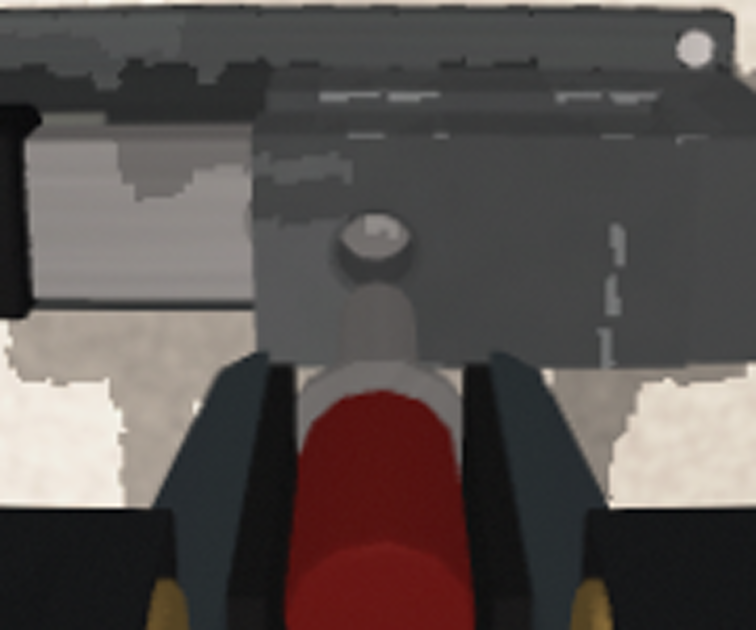

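```bash
python3 - <<'E'
from h import *
d=np.load("w3.npz");P,R=d["P"],d["R"];p=env.read_camera("wrist")
for o in([90.7,3.5,0],[86.7,6,0],[90.7,0,0]):print(o,wproj(p,P,R,P+R@np.array(o)))
yax=np.array([.131,.991,0]);xax=np.array([.991,-.131,0]);H=np.array([509,-77.3,76])
for a in(-7,7):
    print(wproj(p,P,R,H+a*xax),wproj(p,P,R,H+a*yax))
im=d["im"]; g=cv2.cvtColor(im,cv2.COLOR_RGB2GRAY)
print(g[226:256,318:323]); print(g[238:242,305:336])
E
```

```text
[90.7, 3.5, 0] (np.float64(247.21419739947294), np.float64(317.9862967884756))
[86.7, 6, 0] (np.float64(245.48794190248316), np.float64(317.95061929805394))
[90.7, 0, 0] (np.float64(252.15013464457647), np.float64(317.99619912657323))
(np.float64(246.8772471195589), np.float64(317.4909239012502)) (np.float64(238.05157352091504), np.float64(326.73764028620946))
(np.float64(229.11456786974236), np.float64(317.44095259327236)) (np.float64(238.06753441598883), np.float64(308.1966962733093))
[[ 70  69  69  70  71]
 [ 69  70  70  69  70]
 [ 69  69  69  69  69]
 [ 66  67  67  67  68]
 [ 62  61  61  61  63]
 [120 120 120 112  93]
 [141 140 140 136 127]
 [140 140 139 139 139]
 [139 139 132 128 133]
 [130 130 118 109 124]
 [109 110 109 110 121]
 [111 111 111 111 111]
 [112 112 112 112 112]
 [112 112 112 111 111]
 [112 111 111 112 105]
 [ 87  89  89  79  67]
 [ 64  65  64  61  57]
 [ 57  57  57  56  57]
 [ 57  57  57  57  57]
 [ 58  58  57  58  57]
 [ 60  63  62  59  57]
 [ 74  78  77  73  68]
 [ 88  89  89  90  86]
 [ 88  89  89  89  88]
 [ 89  89  90  90  89]
 [ 89  89  90  90  89]
 [ 89  89  90  90  89]
 [ 88  89  90  90  89]
 [ 88  89  90  90  89]
 [ 89  89  90  90  88]]
[[ 88  89  88  80  71  63  59  81 109 112 111 112 112 112 112 112 112 112
  111 111 104  79  54  59  63  68  69  70  70  72  71]
 [ 88  89  87  78  70  62  56  60  80 111 112 111 111 112 112 112 111 111
  111 104  79  54  55  58  64  67  70  70  70  71  71]
 [ 88  87  86  78  69  59  54  56  60  77  99 111 112 112 111 111 112 105
   90  69  58  55  55  59  64  67  69  70  71  70  71]
 [ 88  87  85  79  71  62  55  55  56  60  66  78  79  87  89  89  79  67
   63  57  56  55  55  60  64  68  69  70  70  70  70]]
```

The enlarged view shows the hole at about (row 239.4, col 319.1) and the pin tip at (247, 320.4). I need about +0.8 mm in tool y and -1.0 mm in tool z. I'll correct and lower to about 6 mm above the mouth.

Emit:
jog_arm(
  increments=[
    {"gripper":0,"translation":[0.01,0.0008,-0.001],"roll":0},
    {"gripper":0,"translation":[0.025,0.0008,-0.001],"roll":0},
    {"gripper":0,"translation":[0.025,0.0008,-0.001],"roll":0},
    {"gripper":0,"translation":[0.025,0.0008,-0.001],"roll":0},
  ],
)

```text
time_s: 6.2
tool_pos: [509.3, -75.9, 173.5]
tcp_rot: [-1.655, 1.57, 2.927]
wrist_force: [-0.8, -0.4, -0.5]
grip_width: 0.21
```

```bash
python3 - <<'E'
from h import *
to(509.4,-76.9,170)
P,R,s=pose();p=env.read_camera("wrist");save(p,"w4.png",(200,290,260,380),6)
tip=P+R@np.array([90.7,0,0]);print("tip nominal",tip.round(1),"px",np.round(wproj(p,P,R,tip),1))
print("hole nominal px",np.round(wproj(p,P,R,[509,-77.3,76]),1))
E
```

```text
t 6.2 pos [509.3 -75.9 173.5] F [-0.8 -0.4 -0.5] grip 0.21 ztool [-0.13  -0.991 -0.   ] xtool [-0.  0. -1.] DELTA m [0.0035 0.0002 0.001 ]
tip nominal [509.3 -75.9  82.8] px [252.1 318. ]
hole nominal px [249.1 320.1]
```

View pics/w4.png

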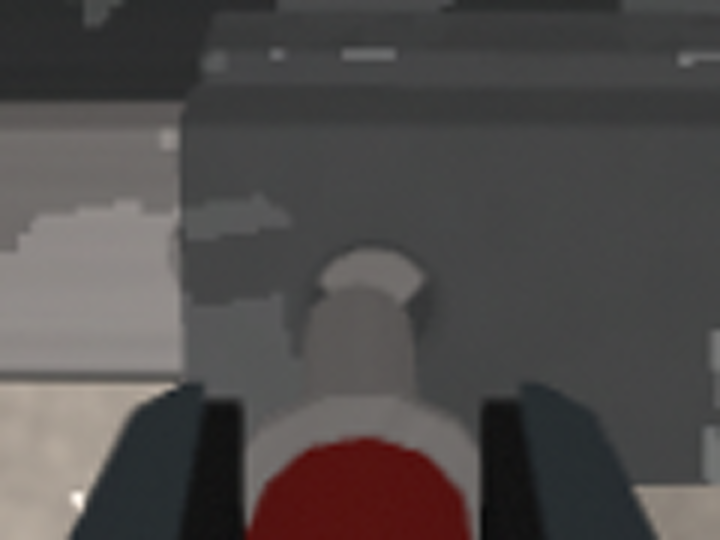

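Emit:
jog_arm(
  increments=[
    {"gripper":0,"translation":[0,0,0],"roll":0},
    {"gripper":0,"translation":[0,0,0],"roll":0},
    {"gripper":0,"translation":[0,0,0],"roll":0},
  ],
)

```text
time_s: 6.62
tool_pos: [509.5, -75.9, 173.9]
tcp_rot: [1.535, 1.57, -0.167]
wrist_force: [-0.1, -0.2, -0.9]
grip_width: 0.215
```

```bash
python3 - <<'E'
from h import *
to(509.4,-76.9,170)
P,R,s=pose();p=env.read_camera("wrist");save(p,"w5.png",(200,290,260,380),6)
print("tip px",[np.round(wproj(p,P,R,P+R@np.array(o)),1) for o in([90.7,3.5,0],[86.7,6,0])])
print("hole nominal px",[np.round(wproj(p,P,R,np.array([509,-77.3,76])+a*np.array([.991,-.131,0])),1) for a in(-7,0,7)])
g=cv2.cvtColor(p["color"],cv2.COLOR_RGB2GRAY)
print(g[236:254,317:325]); print(g[244:252,308:336])
E
```

```text
t 6.62 pos [509.5 -75.9 173.9] F [-0.1 -0.2 -0.9] grip 0.215 ztool [-0.13  -0.991  0.   ] xtool [ 0. -0. -1.] DELTA m [0.0039 0.0001 0.001 ]
tip px [array([247.2, 318. ]), array([245.5, 318. ])]
hole nominal px [array([258.7, 320.1]), array([249.2, 320.1]), array([239.5, 320.1])]
[[ 70  70  70  70  69  69  70  69]
 [ 69  70  70  70  69  70  70  69]
 [ 69  69  70  70  69  70  68  69]
 [ 68  69  69  69  69  68  68  68]
 [ 69  66  65  64  62  63  63  64]
 [ 62  61  69  78  82  78  72  69]
 [ 79  98 103 105 105 105 103 104]
 [102 108 110 110 110 110 110 110]
 [109 111 110 110 110 110 109 110]
 [110 110 110 110 110 110 110 110]
 [109 108 106 108 109 110 110 111]
 [104 101  98  99 102 104 107 110]
 [ 89  89  90  90  89  91  95 102]
 [ 88  89  89  90  90  89  88  89]
 [ 89  89  89  90  91  88  87  87]
 [ 89  88  90  91  90  89  89  88]
 [ 89  89  90  90  90  89  88  88]
 [ 89  89  90  90  91  89  88  88]]
[[ 70  69  70  69  67  66  72  98 109 109 111 110 110 110 110 109 110 110
  109 110 101  80  67  67  69  70  70  69]
 [ 70  70  68  67  66  75  96 109 110 110 110 110 110 110 110 110 110 110
  110 109 110 101  81  68  67  69  70  70]
 [ 70  69  69  66  68  86 110 110 110 109 108 106 108 109 110 110 111 111
  111 110 110 110  86  68  64  67  70  69]
 [ 70  70  68  64  66  81 103 108 105 104 101  98  99 102 104 107 110 111
  111 111 111 103  73  62  62  65  69  70]
 [ 71  70  68  63  59  61  82  98  92  89  89  90  90  89  91  95 102 108
  112 112 109  81  59  57  62  65  68  70]
 [ 71  69  68  63  59  63  77  89  89  88  89  89  90  90  89  88  89  97
  109 106  92  61  55  57  62  65  69  69]
 [ 71  69  67  64  68  82  89  88  89  89  89  89  90  91  88  87  87  90
   97  81  58  56  55  55  61  65  68  69]
 [ 70  68  66  71  83  88  89  89  89  89  88  90  91  90  89  89  88  87
   85  70  56  56  54  57  61  66  67  69]]
```

View pics/w5.png

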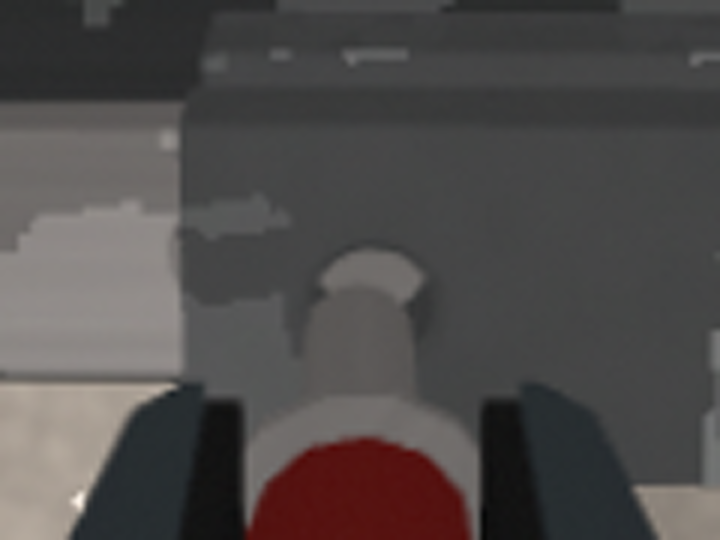

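Here the hole centre is at col 322 and the tip at col 319.4, so the pin is about 1.7 mm off toward -z. I'll correct that and descend gently.

Emit:
jog_arm(
  increments=[
    {"gripper":0,"translation":[0,0.0003,0.0016],"roll":0},
    {"gripper":0,"translation":[0.003,0.0003,0.0016],"roll":0},
    {"gripper":0,"translation":[0.007,0.0003,0.0016],"roll":0},
    {"gripper":0,"translation":[0.009,0.0003,0.0016],"roll":0},
    {"gripper":0,"translation":[0.01,0.0003,0.0016],"roll":0},
  ],
)

```text
time_s: 7.3
tool_pos: [509.4, -77.5, 163.5]
tcp_rot: [-1.734, 1.57, 2.848]
wrist_force: [-0.2, -0.4, -0.8]
grip_width: 0.213
```

```bash
python3 - <<'E'
from h import *
to(509.4,-76.9,160)
p=env.read_camera("wrist");save(p,"w6.png",(200,290,260,380),6)
E
```

```text
t 7.3 pos [509.4 -77.5 163.5] F [-0.2 -0.4 -0.8] grip 0.213 ztool [-0.13  -0.991 -0.   ] xtool [-0.  0. -1.] DELTA m [ 0.0035 -0.0001 -0.0006]
```

View pics/w6.png

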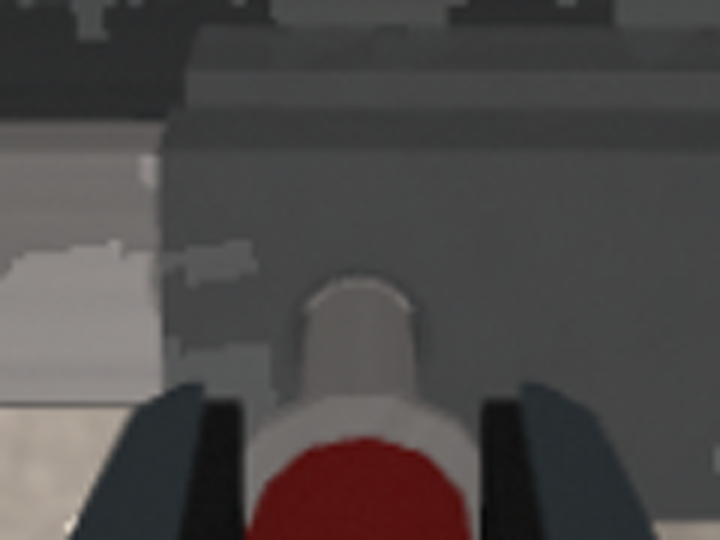

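The tip is inside the rim and centred, with no contact force. I'll lower it further.

Emit:
jog_arm(
  increments=[
    {"gripper":0,"translation":[0.003,0,0],"roll":0},
    {"gripper":0,"translation":[0.006,0,0],"roll":0},
    {"gripper":0,"translation":[0.009,0,0],"roll":0},
    {"gripper":0,"translation":[0.012,0,0],"roll":0},
    {"gripper":0,"translation":[0.013,0,0],"roll":0},
  ],
)

```text
time_s: 7.98
tool_pos: [509.4, -77.5, 150.5]
tcp_rot: [-1.629, 1.57, 2.952]
wrist_force: [-0.8, 0.5, -0.3]
grip_width: 0.211
```

```bash
python3 - <<'E'
from h import *
to(509.4,-76.9,146)
print(env.observe()["wrist_torque"])
E
```

```text
t 7.97 pos [509.4 -77.5 150.5] F [-0.8  0.5 -0.3] grip 0.211 ztool [-0.13  -0.991 -0.   ] xtool [-0.  0. -1.] DELTA m [ 0.0045 -0.     -0.0006]
[0.0310459  0.26675162 0.00752996]
```

Emit:
jog_arm(
  increments=[
    {"gripper":0,"translation":[0.002,0,0],"roll":0},
    {"gripper":0,"translation":[0.003,0,0],"roll":0},
    {"gripper":0,"translation":[0.004,0,0],"roll":0},
    {"gripper":0,"translation":[0.004,0,0],"roll":0},
  ],
)

```text
time_s: 8.48
tool_pos: [509.4, -77.5, 146.6]
tcp_rot: [-1.602, 1.571, 2.98]
wrist_force: [-0.7, 0.7, -1.4]
grip_width: 0.213
```

Emit:
jog_arm(
  increments=[
    {"gripper":0.25,"translation":[0,0,0],"roll":0},
    {"gripper":0.4,"translation":[0,0,0],"roll":0},
    {"gripper":1,"translation":[0,0,0],"roll":0},
    {"gripper":1,"translation":[0,0,0],"roll":0},
  ],
)

```text
time_s: 8.98
tool_pos: [509.6, -77.6, 146.8]
tcp_rot: [1.397, 1.571, -0.304]
wrist_force: [-0.9, -0.3, -0.3]
grip_width: 0.546
```

```bash
python3 - <<'E'
from h import *
to(509.4,-76.9,146)
p=env.read_camera("wrist");save(p,"w7.png",(180,400,180,460),2.8)
E
```

```text
t 8.97 pos [509.6 -77.6 146.8] F [-0.9 -0.3 -0.3] grip 0.546 ztool [-0.13  -0.991  0.   ] xtool [ 0. -0. -1.] DELTA m [ 0.0008 -0.0002 -0.0006]
```

View pics/w7.png

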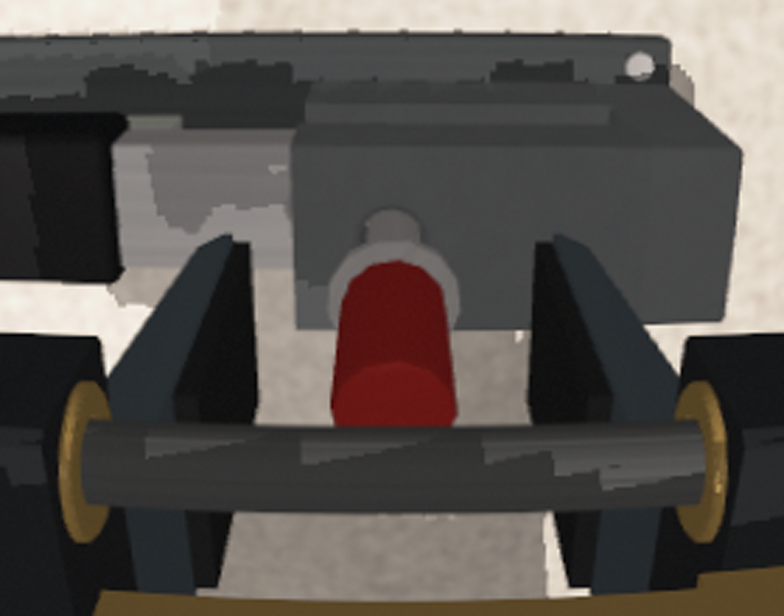

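The pin stands freely in the upper knuckle, resting on the tongue. I'll rise and go over the fin.

Emit:
jog_arm(
  increments=[
    {"gripper":1,"translation":[-0.03,0,0],"roll":0},
    {"gripper":1,"translation":[-0.06,0,0],"roll":0},
    {"gripper":1,"translation":[-0.06,0,-0.06],"roll":0},
    {"gripper":1,"translation":[-0.06,0,-0.12],"roll":0},
    {"gripper":1,"translation":[-0.06,0,-0.168],"roll":0},
  ],
)

```text
time_s: 9.65
tool_pos: [531.5, 91.0, 207.0]
tcp_rot: [1.901, 1.57, 0.2]
wrist_force: [-0.8, -0.4, 0.7]
grip_width: 1.003
```

Emit:
jog_arm(
  increments=[
    {"gripper":1,"translation":[0,0,0],"roll":0},
    {"gripper":1,"translation":[0,0,0],"roll":0},
  ],
)

```text
time_s: 9.9
tool_pos: [531.2, 88.8, 206.6]
tcp_rot: [-0.901, 1.57, -2.602]
wrist_force: [0.4, 0.1, -1.0]
grip_width: 1.001
```

```bash
python3 - <<'E'
from h import *
to(531.4,89,101)
P,R,s=pose()
p=env.read_camera("wrist");save(p,"w8.png")
print("fin top pred",wproj(p,P,R,[531.4,89,108]))
for d in env.spot_in(p,"tray_fin"):print(d["confidence"],d["at"],wplane(p,P,R,*d["at"],100).round(1))
hsv=cv2.cvtColor(p["color"],cv2.COLOR_RGB2HSV)
b=((hsv[...,0]>105)&(hsv[...,0]<128)&(hsv[...,1]>150)&(hsv[...,2]>60)).astype(np.uint8)
k,l,st,ce=cv2.connectedComponentsWithStats(b)
for i in range(1,k):
    if st[i,4]>60: print(st[i],ce[i].round(1))
q=env.read_camera("scene");save(q,"s8.png",(170,310,200,400),4)
E
```

```text
t 9.9 pos [531.2  88.8 206.6] F [ 0.4  0.1 -1. ] grip 1.001 ztool [-0.13  -0.992  0.   ] xtool [-0. -0. -1.] DELTA m [ 0.1056  0.0002 -0.0003]
fin top pred (np.float64(248.1859754164997), np.float64(317.68572691318855))
0.9 [226.8, 258.6] [550.1 128.9 100. ]
[ 595    3   44   49 1615] [616.2  26.9]
[310 214  17  54 832] [318.5 241.2]
```

View pics/w8.png

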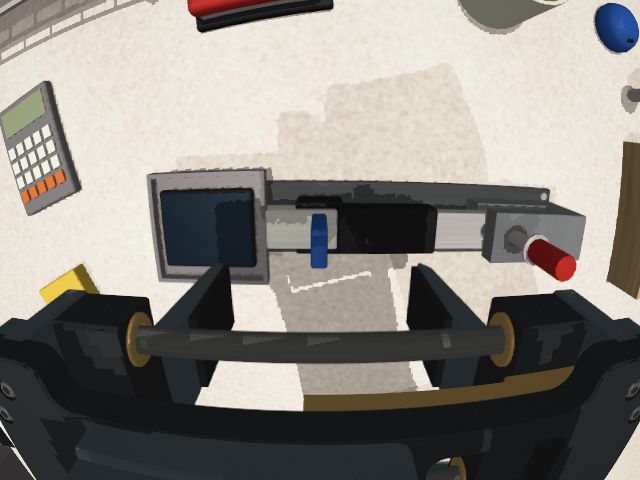

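View pics/s8.png

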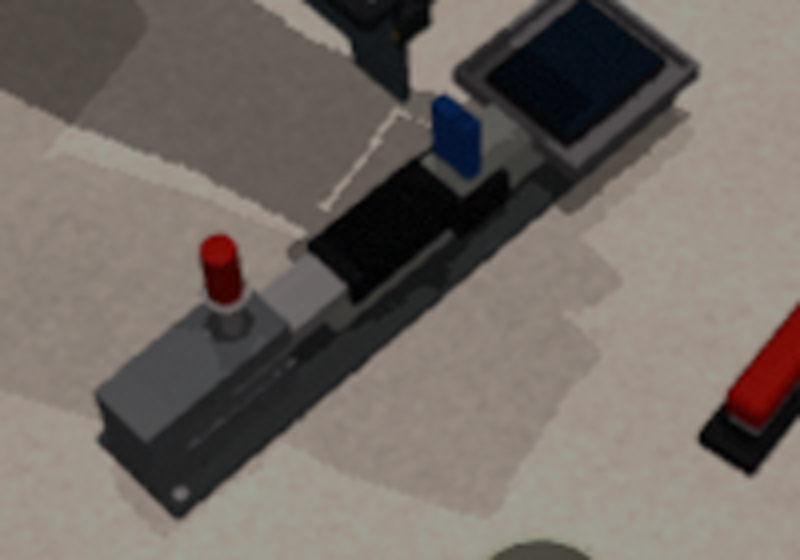

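Pin upright at scene crop (222,270); fin centred between the jaws at (241,318). I'll descend and pinch the fin.

Emit:
jog_arm(
  increments=[
    {"gripper":1,"translation":[0.055,0,0],"roll":0},
    {"gripper":0.6,"translation":[0.105,0,0],"roll":0},
    {"gripper":0.3,"translation":[0.105,0,0],"roll":0},
    {"gripper":0.2,"translation":[0.105,0,0],"roll":0},
    {"gripper":0.2,"translation":[0.105,0,0],"roll":0},
  ],
)

```text
time_s: 10.68
tool_pos: [532.7, 89.0, 103.9]
tcp_rot: [1.82, 1.568, 0.118]
wrist_force: [-0.2, 0.7, 0.1]
grip_width: 0.593
```

Emit:
jog_arm(
  increments=[
    {"gripper":0.2,"translation":[0,0,0],"roll":0},
    {"gripper":0.2,"translation":[0,0,0],"roll":0},
    {"gripper":0.2,"translation":[0,0,0],"roll":0},
    {"gripper":0,"translation":[0,0,0],"roll":0},
    {"gripper":0,"translation":[0,0,0],"roll":0},
  ],
)

```text
time_s: 11.3
tool_pos: [531.4, 89.1, 101.8]
tcp_rot: [-2.288, 1.571, 2.294]
wrist_force: [-1.9, 0.3, 2.0]
grip_width: 0.13
```

Emit:
jog_arm(
  increments=[
    {"gripper":0,"translation":[0,0,0],"roll":0},
    {"gripper":0,"translation":[0,0,0],"roll":0},
    {"gripper":0,"translation":[0,0,0],"roll":0},
  ],
)

```text
time_s: 11.68
tool_pos: [531.4, 89.1, 101.8]
tcp_rot: [-2.611, 1.571, 1.971]
wrist_force: [-1.3, 1.1, 1.7]
grip_width: 0.129
```

```bash
cat >> h.py <<'E'
B=np.array([.131,.991,0])
def chk(n):
    P,R,s=pose();t=np.array([509.4,-77.4,0])
    p=env.read_camera("scene")
    hsv=cv2.cvtColor(p["color"],cv2.COLOR_RGB2HSV)
    red=(((hsv[...,0]<8)|(hsv[...,0]>172))&(hsv[...,1]>150)&(hsv[...,2]>50)).astype(np.uint8)
    red[:, :215]=0;red[:,330:]=0;red[:190]=0;red[290:]=0
    k,l,st,ce=cv2.connectedComponentsWithStats(red);i=1+np.argmax(st[1:,4])
    ys,xs=np.nonzero(l==i)
    print("t",round(float(s["time_s"]),2),"pos",P.round(1),"along-y",round(float((P-t)@B),1),"F",np.round(s["wrist_force"],1),"Fy",round(float(np.array(s["wrist_force"])@B),1),"tq",np.round(s["wrist_torque"],2),"grip",round(float(s["grip_width"])*91,1),"knob px",ce[i].round(1),"rows",ys.min(),ys.max(),"n",len(ys))
    save(p,n+".png",(170,310,200,400),4);return p
E
python3 - <<'E'
from h import *
chk("s9")
E
```

```text
t 11.68 pos [531.4  89.1 101.8] along-y 167.9 F [-1.3  1.1  1.7] Fy 0.9 tq [ 0.27  0.2  -0.33] grip 11.7 knob px [254.8 236.7] rows 229 245 n 128
```

View pics/s9.png

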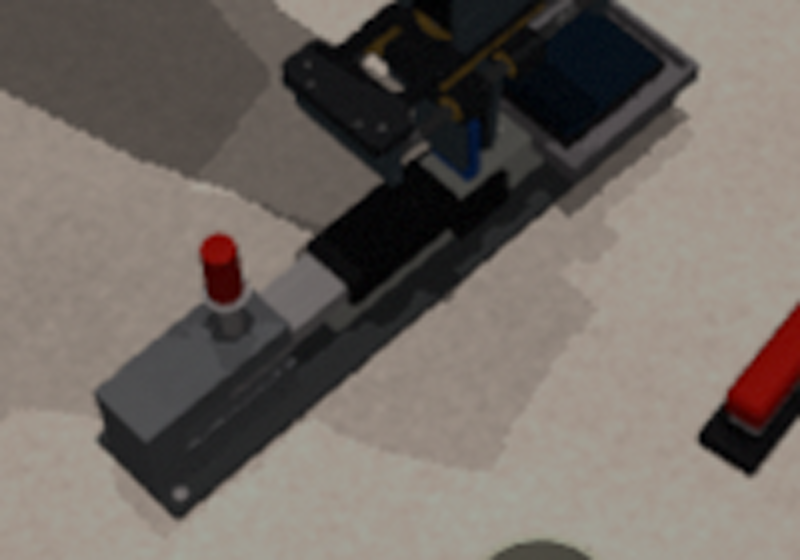

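The fin is pinched (11.7 mm). I'll slide toward the fork: 8 mm first, then in small steps.

Emit:
jog_arm(
  increments=[
    {"gripper":0,"translation":[0,0,0.002],"roll":0},
    {"gripper":0,"translation":[0,0,0.004],"roll":0},
    {"gripper":0,"translation":[0,0,0.006],"roll":0},
    {"gripper":0,"translation":[0,0,0.008],"roll":0},
    {"gripper":0,"translation":[0,0,0.008],"roll":0},
  ],
)

```text
time_s: 12.35
tool_pos: [530.2, 80.8, 101.7]
tcp_rot: [-0.429, 1.57, -2.131]
wrist_force: [-2.2, -0.2, 3.5]
grip_width: 0.127
```

```bash
python3 - <<'E'
from h import *
chk("s10")
E
```

```text
t 12.35 pos [530.2  80.8 101.7] along-y 159.5 F [-2.2 -0.2  3.5] Fy -0.5 tq [-0.03  0.33 -0.29] grip 11.6 knob px [257.6 233.8] rows 225 242 n 137
```

Emit:
jog_arm(
  increments=[
    {"gripper":0,"translation":[0,0,0.0008],"roll":0},
    {"gripper":0,"translation":[0,0,0.0016],"roll":0},
    {"gripper":0,"translation":[0,0,0.002],"roll":0},
    {"gripper":0,"translation":[0,0,0.002],"roll":0},
  ],
)

```text
time_s: 12.9
tool_pos: [530.0, 79.1, 101.7]
tcp_rot: [-1.383, 1.571, -3.084]
wrist_force: [-3.1, 3.5, 4.1]
grip_width: 0.128
```

```bash
python3 - <<'E'
from h import *
chk("s11")
E
```

```text
t 12.9 pos [530.   79.1 101.7] along-y 157.8 F [-3.1  3.5  4.1] Fy 3.0 tq [ 0.55  0.42 -0.34] grip 11.6 knob px [258.  234.2] rows 226 243 n 144
```

Emit:
jog_arm(
  increments=[
    {"gripper":0,"translation":[0,0,0.0008],"roll":0},
    {"gripper":0,"translation":[0,0,0.0015],"roll":0},
    {"gripper":0,"translation":[0,0,0.002],"roll":0},
    {"gripper":0,"translation":[0,0,0.002],"roll":0},
  ],
)

```text
time_s: 13.45
tool_pos: [529.8, 77.1, 101.7]
tcp_rot: [-0.72, 1.571, -2.421]
wrist_force: [-2.8, 2.0, 5.8]
grip_width: 0.134
```

```bash
python3 - <<'E'
from h import *
chk("s12")
E
```

```text
t 13.45 pos [529.8  77.1 101.7] along-y 155.7 F [-2.8  2.   5.8] Fy 1.6 tq [ 0.6   0.53 -0.31] grip 12.2 knob px [258.5 234.6] rows 226 243 n 133
```

View pics/s12.png

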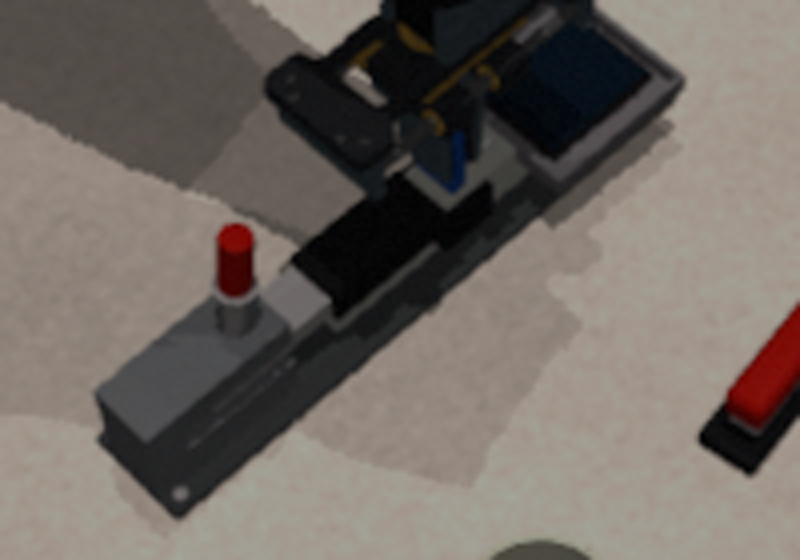

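Emit:
jog_arm(
  increments=[
    {"gripper":0,"translation":[-0.0003,0,0.0006],"roll":0},
    {"gripper":0,"translation":[-0.0003,0,0.0012],"roll":0},
    {"gripper":0,"translation":[-0.0003,0,0.0015],"roll":0},
    {"gripper":0,"translation":[-0.0003,0,0.0015],"roll":0},
  ],
)

```text
time_s: 14.0
tool_pos: [529.5, 75.5, 101.8]
tcp_rot: [-0.614, 1.571, -2.315]
wrist_force: [2.8, 1.3, -8.9]
grip_width: 0.131
```

```bash
python3 - <<'E'
from h import *
chk("s13")
E
```

```text
t 14.0 pos [529.5  75.5 101.8] along-y 154.2 F [ 2.8  1.3 -8.9] Fy 1.7 tq [ 0.36 -0.41 -0.32] grip 11.9 knob px [258.7 234.9] rows 227 243 n 135
```

Emit:
jog_arm(
  increments=[
    {"gripper":0,"translation":[0,0,0.0006],"roll":0},
    {"gripper":0,"translation":[0,0,0.0012],"roll":0},
    {"gripper":0,"translation":[0,0,0.0015],"roll":0},
    {"gripper":0,"translation":[0,0,0.0015],"roll":0},
  ],
)

```text
time_s: 14.55
tool_pos: [529.3, 74.1, 101.8]
tcp_rot: [-0.73, 1.571, -2.431]
wrist_force: [4.1, 1.5, -16.1]
grip_width: 0.132
```

```bash
python3 - <<'E'
from h import *
chk("s14")
E
```

```text
t 14.55 pos [529.3  74.1 101.8] along-y 152.7 F [  4.1   1.5 -16.1] Fy 2.0 tq [ 0.36 -0.83 -0.35] grip 12.0 knob px [254.7 242.5] rows 235 250 n 124
```

View pics/s14.png

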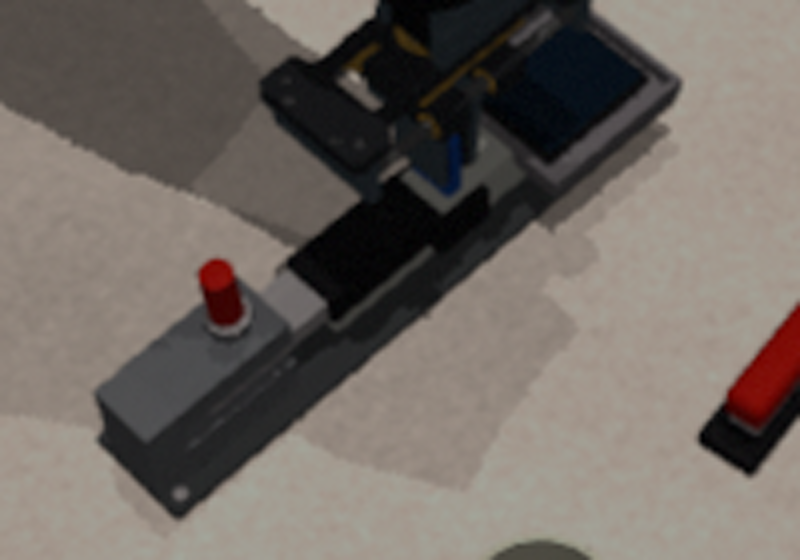

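```bash
python3 - <<'E'
from h import *
p=env.read_camera("scene");W=cloud(p)
R=np.array(p["R"]);t=np.array(p["t"])
for z in(76,80,90,100,110,120,125,130,153):
    c=R@np.array([509.4,-77.4,z])+t;print(z,(p["cx"]+p["fx"]*c[0]/c[2]).round(1),(p["cy"]+p["fy"]*c[1]/c[2]).round(1))
hsv=cv2.cvtColor(p["color"],cv2.COLOR_RGB2HSV)
m=(((hsv[...,0]<8)|(hsv[...,0]>172))&(hsv[...,1]>150)&(hsv[...,2]>50));m[:,:215]=0;m[:,330:]=0;m[:190]=0;m[290:]=0
w=W[m];print(np.sort(w[:,2])[-12:].round(1));print(np.median(w,0))
q=env.read_camera("top")
W=cloud(q);hsv=cv2.cvtColor(q["color"],cv2.COLOR_RGB2HSV)
m=(((hsv[...,0]<8)|(hsv[...,0]>172))&(hsv[...,1]>150)&(hsv[...,2]>50))&(abs(W[...,0]-509)<40)&(abs(W[...,1]+77)<40)
w=W[m];print(len(w),np.sort(w[:,2])[-12:].round(1),np.median(w,0))
E
```

```text
76 257.1 250.4
80 256.9 249.4
90 256.5 247.1
100 256.0 244.6
110 255.5 242.2
120 255.1 239.7
125 254.8 238.4
130 254.6 237.2
153 253.5 231.2
[130.3 130.4 130.5 130.8 131.  131.1 131.4 131.5 131.8 132.  132.2 133.6]
[513.42471198 -83.73497283 124.94529761]
44 [132.6 132.9 133.  133.  133.4 133.8 134.  134.1 134.4 134.6 134.7 137. ] [503.98712614 -78.65842952 130.62033534]
```

The knob top is now at z≈130, so the collar is about 9–10 mm above the bracket and the pin has dropped through the eye to the spring catch. I'll ease off the vertical pull and centre the eye slightly, watching the force.

Emit:
jog_arm(
  increments=[
    {"gripper":0,"translation":[0.0003,0,0.0003],"roll":0},
    {"gripper":0,"translation":[0.0003,0,0.0006],"roll":0},
    {"gripper":0,"translation":[0.0003,0,0.0008],"roll":0},
    {"gripper":0,"translation":[0.0003,0,0.0008],"roll":0},
  ],
)

```text
time_s: 15.2
tool_pos: [529.3, 73.4, 101.8]
tcp_rot: [-1.258, 1.571, -2.959]
wrist_force: [1.2, 1.9, -8.4]
grip_width: 0.129
```

```bash
python3 - <<'E'
from h import *
chk("s15")
E
```

```text
t 15.2 pos [529.3  73.4 101.8] along-y 152.0 F [ 1.2  1.9 -8.4] Fy 2.0 tq [ 0.47 -0.14 -0.38] grip 11.7 knob px [254.7 242.5] rows 235 250 n 122
```

Only rail friction (2 N), and the knob is unchanged. I'll release the fin and go over the pin with the jaws shut.

Emit:
jog_arm(
  increments=[
    {"gripper":0.6,"translation":[0,0,0],"roll":0},
    {"gripper":0.6,"translation":[0,0,0],"roll":0},
    {"gripper":0.6,"translation":[0,0,0],"roll":0},
    {"gripper":0.6,"translation":[-0.04,0,0],"roll":0},
    {"gripper":0,"translation":[-0.085,0,0],"roll":0},
  ],
)

```text
time_s: 15.88
tool_pos: [528.9, 73.3, 187.4]
tcp_rot: [-1.295, 1.569, -2.997]
wrist_force: [0.3, 0.7, 0.2]
grip_width: 0.487
```

```bash
python3 - <<'E'
from h import *
to(509.4,-77.4,187)
E
```

```text
t 15.88 pos [528.9  73.3 187.4] F [0.3 0.7 0.2] grip 0.487 ztool [-0.13  -0.991  0.   ] xtool [-0.001 -0.    -1.   ] DELTA m [0.0004 0.0003 0.1519]
```

Emit:
jog_arm(
  increments=[
    {"gripper":0,"translation":[0,0,0.05],"roll":0},
    {"gripper":0,"translation":[0,0,0.1],"roll":0},
    {"gripper":0,"translation":[0,0,0.152],"roll":0},
    {"gripper":0,"translation":[0,0,0.152],"roll":0},
    {"gripper":0,"translation":[0,0,0.152],"roll":0},
  ],
)

```text
time_s: 16.5
tool_pos: [509.6, -77.2, 186.8]
tcp_rot: [2.397, 1.571, 0.695]
wrist_force: [0.4, 0.8, -0.1]
grip_width: 0.002
```

Emit:
jog_arm(
  increments=[
    {"gripper":0,"translation":[0.01,0,0],"roll":0},
    {"gripper":0,"translation":[0.02,0,0],"roll":0},
    {"gripper":0,"translation":[0.024,0,0],"roll":0},
    {"gripper":0,"translation":[0.024,0,0],"roll":0},
  ],
)

```text
time_s: 17.0
tool_pos: [509.3, -77.0, 162.2]
tcp_rot: [-1.632, 1.57, 2.95]
wrist_force: [0.2, -1.0, -0.8]
grip_width: 0.004
```

```bash
python3 - <<'E'
from h import *
to(509.4,-77.4,155)
p=env.read_camera("wrist");save(p,"w16.png",(180,400,180,460),2.8)
p=chk("s16")
E
```

```text
t 17.0 pos [509.3 -77.  162.2] F [ 0.2 -1.  -0.8] grip 0.004 ztool [-0.13  -0.992 -0.   ] xtool [-0.001  0.    -1.   ] DELTA m [0.0072 0.0002 0.0003]
t 17.05 pos [509.5 -77.2 162.6] along-y 0.3 F [ 0.2 -0.6 -0.1] Fy -0.6 tq [ 0.03  0.06 -0.02] grip 0.7 knob px [254.7 244.5] rows 237 251 n 91
```

View pics/w16.png

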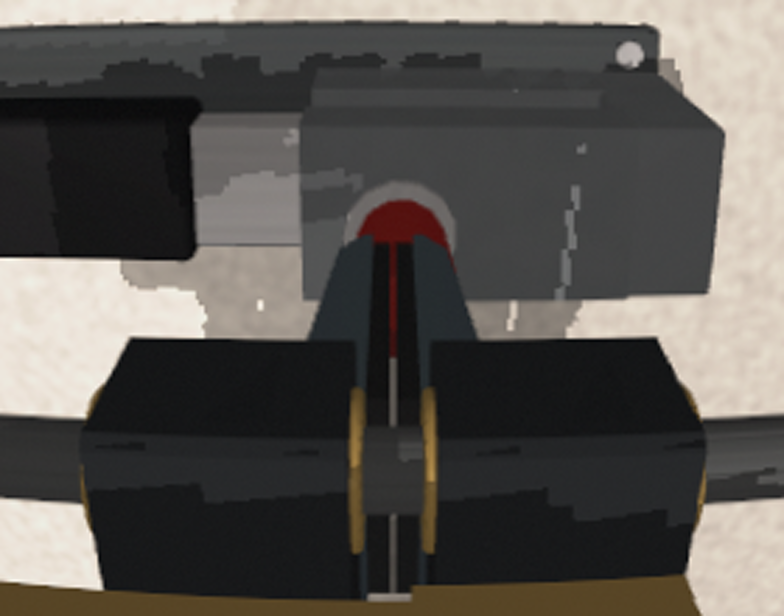

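View pics/s16.png

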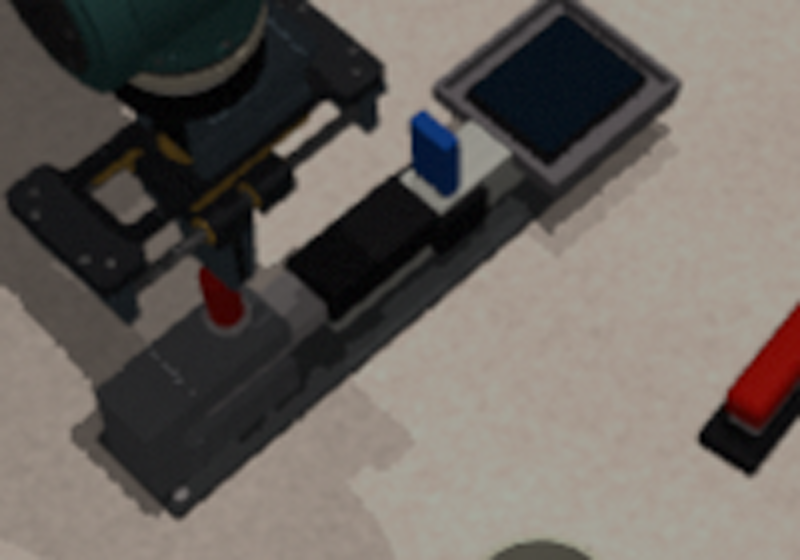

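The shut fingertips are right over the knob. I'll lower in small steps, watching the force.

Emit:
jog_arm(
  increments=[
    {"gripper":0,"translation":[0.002,0,0],"roll":0},
    {"gripper":0,"translation":[0.004,0,0],"roll":0},
    {"gripper":0,"translation":[0.005,0,0],"roll":0},
  ],
)

```text
time_s: 17.48
tool_pos: [509.4, -77.4, 157.6]
tcp_rot: [-1.799, 1.571, 2.783]
wrist_force: [-0.2, -0.5, -1.1]
grip_width: 0.001
```

Emit:
jog_arm(
  increments=[
    {"gripper":0,"translation":[0.0007,0,0],"roll":0},
    {"gripper":0,"translation":[0.001,0,0],"roll":0},
  ],
)

```text
time_s: 17.73
tool_pos: [509.5, -77.3, 156.7]
tcp_rot: [-1.773, 1.571, 2.809]
wrist_force: [0.3, -0.6, 0.1]
grip_width: 0.005
```

Emit:
jog_arm(
  increments=[
    {"gripper":0,"translation":[0.0005,0,0],"roll":0},
    {"gripper":0,"translation":[0.001,0,0],"roll":0},
  ],
)

```text
time_s: 17.98
tool_pos: [509.6, -77.3, 155.8]
tcp_rot: [1.644, 1.571, -0.057]
wrist_force: [-0.2, -0.5, 1.7]
grip_width: 0.004
```

Emit:
jog_arm(
  increments=[
    {"gripper":0,"translation":[0.0004,0,0],"roll":0},
    {"gripper":0,"translation":[0.0005,0,0],"roll":0},
  ],
)

```text
time_s: 18.23
tool_pos: [509.7, -77.4, 155.4]
tcp_rot: [1.562, 1.57, -0.139]
wrist_force: [0.2, 0.4, 3.3]
grip_width: 0.006
```

Emit:
jog_arm(
  increments=[
    {"gripper":0,"translation":[0.0004,0,0],"roll":0},
    {"gripper":0,"translation":[0.0005,0,0],"roll":0},
  ],
)

```text
time_s: 18.48
tool_pos: [509.8, -77.4, 155.0]
tcp_rot: [1.484, 1.57, -0.218]
wrist_force: [0.8, 0.3, 5.0]
grip_width: 0.002
```

Emit:
jog_arm(
  increments=[
    {"gripper":0,"translation":[0.0004,0,0],"roll":0},
    {"gripper":0,"translation":[0.0005,0,0],"roll":0},
  ],
)

```text
time_s: 18.73
tool_pos: [510.0, -77.4, 154.7]
tcp_rot: [1.551, 1.57, -0.151]
wrist_force: [-0.6, 0.0, 8.3]
grip_width: 0.003
```

Emit:
jog_arm(
  increments=[
    {"gripper":0,"translation":[0.0004,0,0],"roll":0},
    {"gripper":0,"translation":[0.0005,0,0],"roll":0},
  ],
)

```text
time_s: 18.98
tool_pos: [510.0, -77.4, 154.2]
tcp_rot: [1.525, 1.57, -0.177]
wrist_force: [0.2, 0.5, 8.7]
grip_width: 0.001
```

Emit:
jog_arm(
  increments=[
    {"gripper":0,"translation":[0.0004,0,0],"roll":0},
    {"gripper":0,"translation":[0.0005,0,0],"roll":0},
  ],
)

```text
time_s: 19.23
tool_pos: [509.9, -77.4, 153.6]
tcp_rot: [1.526, 1.57, -0.176]
wrist_force: [1.0, 0.9, 8.0]
grip_width: 0.003
```

Emit:
jog_arm(
  increments=[
    {"gripper":0,"translation":[0.0004,0,0],"roll":0},
    {"gripper":0,"translation":[0.0005,0,0],"roll":0},
  ],
)

```text
time_s: 19.48
tool_pos: [509.9, -77.4, 153.0]
tcp_rot: [1.513, 1.57, -0.189]
wrist_force: [0.5, 1.1, 6.6]
grip_width: 0.006
```

The catch is yielding at about 8 N. I'll continue down.

Emit:
jog_arm(
  increments=[
    {"gripper":0,"translation":[0.0005,0,0],"roll":0},
    {"gripper":0,"translation":[0.001,0,0],"roll":0},
    {"gripper":0,"translation":[0.0015,0,0],"roll":0},
  ],
)

```text
time_s: 19.85
tool_pos: [509.9, -77.4, 151.6]
tcp_rot: [1.557, 1.57, -0.144]
wrist_force: [-0.7, 0.8, 5.6]
grip_width: 0.005
```

Emit:
jog_arm(
  increments=[
    {"gripper":0,"translation":[0.0005,0,0],"roll":0},
    {"gripper":0,"translation":[0.001,0,0],"roll":0},
    {"gripper":0,"translation":[0.0015,0,0],"roll":0},
  ],
)

```text
time_s: 20.23
tool_pos: [509.9, -77.4, 150.0]
tcp_rot: [1.625, 1.57, -0.076]
wrist_force: [-0.3, 0.6, 5.6]
grip_width: 0.004
```

Emit:
jog_arm(
  increments=[
    {"gripper":0,"translation":[0.0005,0,0],"roll":0},
    {"gripper":0,"translation":[0.001,0,0],"roll":0},
    {"gripper":0,"translation":[0.0015,0,0],"roll":0},
  ],
)

```text
time_s: 20.6
tool_pos: [509.9, -77.3, 148.6]
tcp_rot: [1.723, 1.57, 0.021]
wrist_force: [0.4, 0.9, 6.1]
grip_width: 0.006
```

```bash
python3 - <<'E'
from h import *
chk("s17")
E
```

```text
t 20.6 pos [509.9 -77.3 148.6] along-y 0.2 F [0.4 0.9 6.1] Fy 1.0 tq [ 0.31 -0.07 -0.02] grip 0.5 knob px [254.9 247.1] rows 240 252 n 75
```

View pics/s17.png

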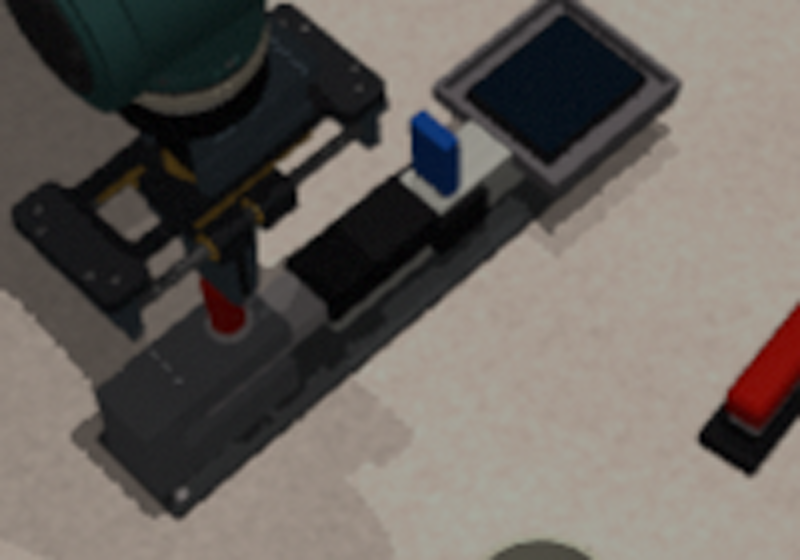

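The pin is going down smoothly at about 6 N. I'll continue until the force rises when the collar seats, expected near TCP z≈146.

Emit:
jog_arm(
  increments=[
    {"gripper":0,"translation":[0.0005,0,0],"roll":0},
    {"gripper":0,"translation":[0.001,0,0],"roll":0},
    {"gripper":0,"translation":[0.0015,0,0],"roll":0},
  ],
)

```text
time_s: 21.02
tool_pos: [510.0, -77.3, 147.1]
tcp_rot: [1.753, 1.57, 0.052]
wrist_force: [0.4, 1.9, 7.7]
grip_width: 0.003
```

Emit:
jog_arm(
  increments=[
    {"gripper":0,"translation":[0.0005,0,0],"roll":0},
    {"gripper":0,"translation":[0.001,0,0],"roll":0},
  ],
)

```text
time_s: 21.28
tool_pos: [510.5, -77.3, 146.7]
tcp_rot: [1.732, 1.569, 0.03]
wrist_force: [-0.4, 3.4, 18.9]
grip_width: -0.0
```

Emit:
jog_arm(
  increments=[
    {"gripper":0,"translation":[0.0004,0,0],"roll":0},
    {"gripper":0,"translation":[0.0005,0,0],"roll":0},
  ],
)

```text
time_s: 21.52
tool_pos: [510.8, -77.3, 146.6]
tcp_rot: [1.765, 1.568, 0.063]
wrist_force: [-2.1, 4.7, 22.2]
grip_width: 0.006
```

The force rises hard at z=146.6, so it's seated. I'll lift straight off and check.

Emit:
jog_arm(
  increments=[
    {"gripper":0,"translation":[-0.02,0,0],"roll":0},
    {"gripper":0,"translation":[-0.07,0,0],"roll":0},
    {"gripper":0,"translation":[-0.12,0,0],"roll":0},
    {"gripper":0,"translation":[-0.12,0,-0.05],"roll":0},
    {"gripper":0,"translation":[-0.12,0,-0.1],"roll":0},
  ],
)

```text
time_s: 22.15
tool_pos: [522.6, 22.7, 265.8]
tcp_rot: [1.692, 1.57, -0.011]
wrist_force: [-0.4, -0.4, -0.2]
grip_width: 0.004
```

Emit:
jog_arm(
  increments=[
    {"gripper":0,"translation":[0,0,0],"roll":0},
    {"gripper":0,"translation":[0,0,0],"roll":0},
  ],
)

```text
time_s: 22.4
tool_pos: [522.3, 21.6, 264.9]
tcp_rot: [-1.145, 1.57, -2.846]
wrist_force: [0.4, -0.3, -0.6]
grip_width: 0.006
```

```bash
python3 - <<'E'
from h import *
p=chk("s18");W=cloud(p)
hsv=cv2.cvtColor(p["color"],cv2.COLOR_RGB2HSV)
m=(((hsv[...,0]<8)|(hsv[...,0]>172))&(hsv[...,1]>150)&(hsv[...,2]>50));m[:,:215]=0;m[:,330:]=0;m[:190]=0;m[290:]=0
print("scene ztop",np.sort(W[m][:,2])[-12:].round(1))
save(p,"s18f.png")
q=env.read_camera("wrist");save(q,"w18.png")
E
```

```text
t 22.4 pos [522.3  21.6 264.9] along-y 99.8 F [ 0.4 -0.3 -0.6] Fy -0.3 tq [0.   0.03 0.02] grip 0.6 knob px [255.5 244.7] rows 237 252 n 126
scene ztop [121.9 122.  122.1 122.5 122.6 122.7 122.9 122.9 123.1 123.5 123.5 125.8]
```

View pics/s18.png

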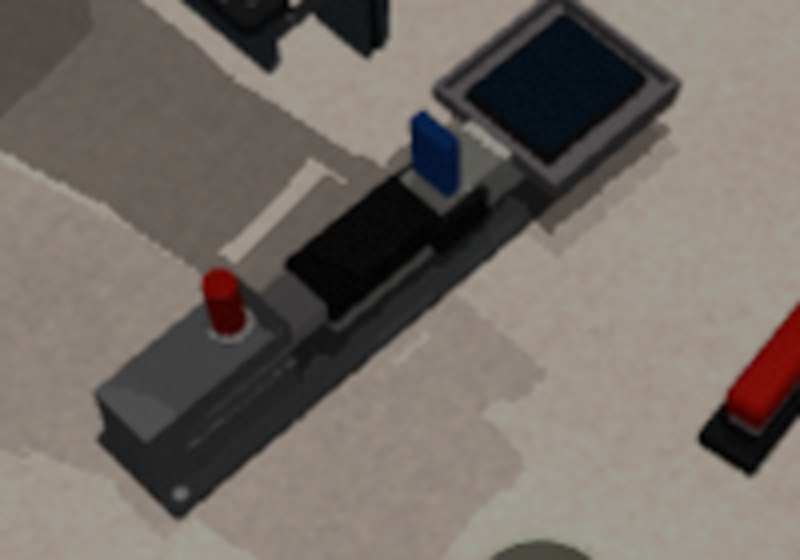

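View pics/s18f.png

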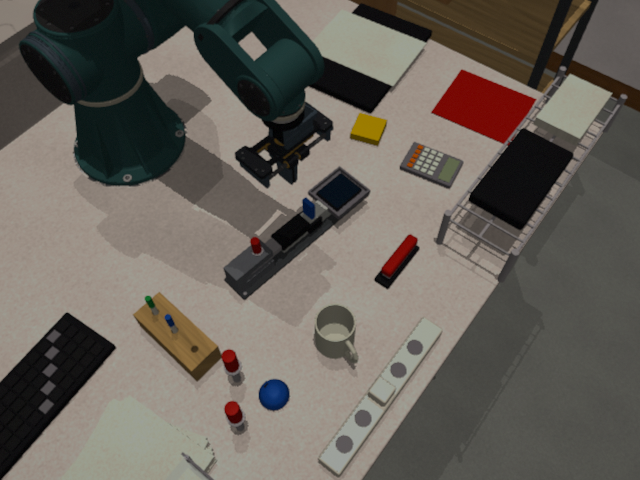

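View pics/w18.png

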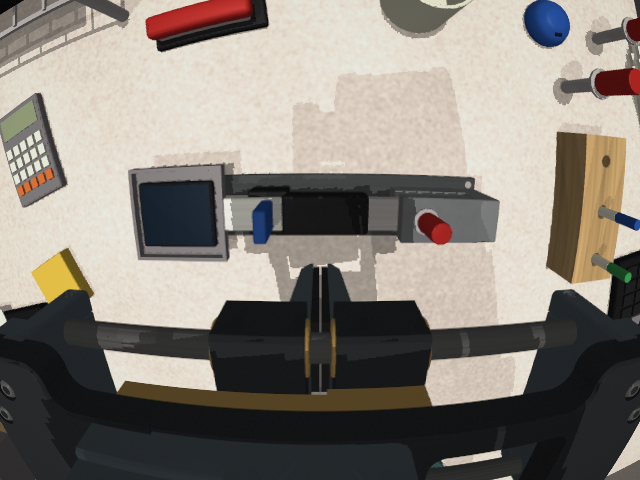

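```bash
python3 - <<'E'
from h import *
p=env.read_camera("scene");save(p,"s19.png",(225,275,225,295),10)
P,R,s=pose();q=env.read_camera("wrist");save(q,"w19.png",(170,260,380,510),6)
o=[509.3,-77.4]
for z in(76,79,100,121):print(z,np.round(wproj(q,P,R,[*o,z]),1))
E
```

```text
76 [218.4 422.6]
79 [219.2 423.5]
100 [224.8 429.6]
121 [231.1 436.5]
```

View pics/s19.png

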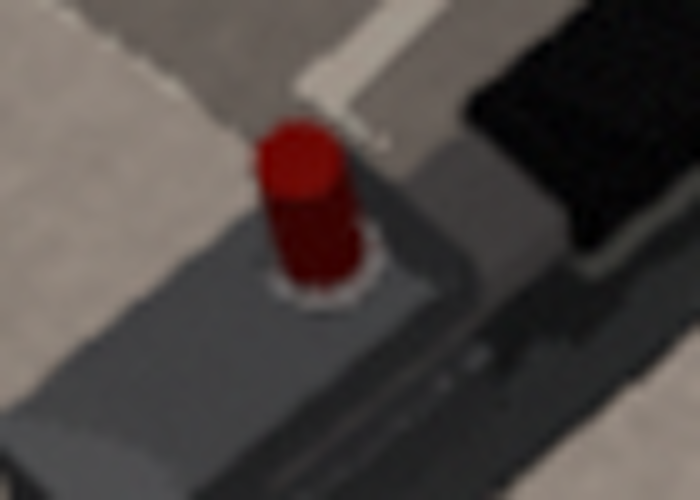

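View pics/w19.png

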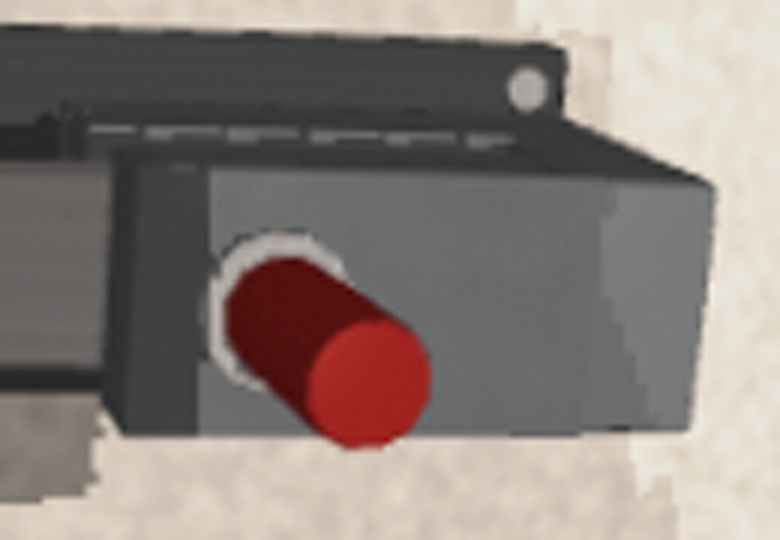

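The collar looks flush on the bracket, the pin is upright, and the robot is clear of everything. I'll hand in.

```bash
python3 -c "
from plant import env
print(env.hand_in())"
```

```text
the job is handed in; nothing more can be done
None
```

The pin is fully home in the bracket, and I handed the job in at about 22.6 s of the 61 s. The hand-in reports no verdict, so the checks below are my own.

- **Pin:** I took the smallest red-knobbed pin, the one in the stand's end hole, and left the two larger look-alikes alone. I lowered it into the upper knuckle without resistance and let it stand on the tongue.
- **Tray:** I pinched the fin and slid the tray in small steps, about 16 mm in all. The pin dropped through the eye to the spring catch with about 2 N along the rail, which is just its friction. The gripper also pulled up on the fin with about 16 N at one point, and I eased that off.
- **Press:** With the jaws shut I pressed straight down on the knob. The catch gave way at about 8–9 N, and the collar seated at about 22 N.

**Last checks:**
- **Seating:** the fingertips stopped at z ≈ 121.6 mm, against 121 mm for the knob top when fully home. In the enlarged crops the collar looks flush on the bracket.
- **Height from the scene camera:** it read the knob top as 122–124 mm, but it has tended to read a few millimetres high.
- **Tilt:** the pin leans by at most about 0.04 rad in the wrist picture, within the 0.1 rad limit.
- **Surroundings:** in the last pictures the markers, mug, mouse, stapler, calculator and note pad look where they were, judged by eye. The robot was touching nothing.

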